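Load a spring-return vial carousel and let it run back

ROBOT

A 6-joint arm with a two-finger parallel gripper is mounted at the origin on a cart in front of the work surface, level with it; the furniture and walls round the work are solid. World frame = base frame: x ahead of the robot, y to its left, z up, the work surface at z = 0. Lengths are in m, angles in degrees, forces in N, time in s.
With the tool pointing down it reaches from about 0.3 to 0.75 m from the base axis. Payload 8.5 kg.
Tool frame: the origin (TCP) lies at the very end of the fingers, on their centre line; the grasp point (between the pads) lies 19 mm behind it; z points along the fingers, y is the line along which they close (so a half turn about z gives the same grasp; the last joint's range is limited). The gripper opens to 85 mm and grips with 20 to 120 N. Pads are 22 mm wide; open, the fingers measure 114 mm over their backs; the gripper's body (76 mm by 85 mm) begins 54 mm behind the grasp point. The pads swing forward as they close: fully open they stand 13 mm farther back than shut.
Start: joints at [-83.039, 21.807, 74.336, -0, 83.858, -12.336], TCP at [0.182, -0.519, 0.231] pointing down, gripper open.
Joint ranges: [-178.18, 178.18], [-50.72, 133.34], [12.68, 142.11], [-81.47, 261.47], [9.98, 163.14], [-165.26, 165.26]. Speed limits (degrees/s): [136.94, 136.94, 180, 180, 180, 180].

INTERFACE

Orientations are given as a 3x3 rotation matrix whose columns are the frame's x, y, z axes.
In Python, from rig import observe, cams, ticket gives the robot as it stands.
- The arm moves only by the tool move_arm, never from a script. Its arguments are lists of equal length, an entry for each row: "jaw": the finger opening in cm, from 0 to 8.54; "dp": the shift along the tool's x, y, z in cm, a list of three; "turn": the turn, a rotation vector about the tool's x, y, z in rad, a list of three. In form: {"jaw": [jaw, ...], "dp": [[tx, ty, tz], ...], "turn": [[wx, wy, wz], ...]}. A call has 1 to 12 rows; each row shifts and turns the commanded pose from where the row before left it, along the tool's axes as they then stand; what a row does not reach is not made up. A row lasts 1/12 s, in which the tool goes at most 41.7 mm and 7.16 degrees, less where a joint would pass 70% of its speed; a pose out of reach is approached as far as the arm can. A call is refused whole if a number of a shift passes 4.17 or a number of a turn 0.125, either way. A call with a gripper value outside its range is refused whole. The fingers move at their own pace and stop on an object; "force" is the grip in N (left out, the last holds). Time passes only in rows, so rows that do not move let the fingers close. It gives the time, the measured TCP pose, the force, the opening and the grip force at its end, in the units of the state.
- observe(): the state, without advancing time (a new reading comes with each control period).
- cams.get_image(name): name is "scene" or "top" or "wrist"; returns (picture, depth): 480x640x3 uint8, red, green, blue; 480x640 float32, m along the optical axis (not along the pixel's ray), 0 where there is no reading.
- cams.calibration(name): a dict with "vertical_fov" (degrees; the focal length in pixels is half the picture's height over the tangent of half this angle, whatever the lens; pixels are square), "cx", "cy" (the principal point, pixels), "view" (4x4, takes a point from world to camera coordinates); the wrist camera has in their place "tool_from_camera" (4x4, takes a point from camera to tool coordinates, whose origin is the TCP and whose axes are the flange's). Camera axes: x right, y up, looking along -z (the intrinsics and any distortion apply to the point x, -y, -z); pixel columns grow to the right and rows downward; lengths in m; the calibration is good to about 2 mm. The wrist camera is an equidistant fisheye: a pixel r from the principal point sees the ray r / f radians off the axis. A picture is of the moment at which its call begins: read the wrist's pose just before it. calibration takes no time and is no camera call.
- ticket.close_job(): hands the job in; it is judged then, once.
Trained networks look in the newest picture that a camera, given by its name, has taken for a name from the list of things; names that differ only in an ending like _2 or _b are one class to them, and where a whole thing is asked for, a point or a joint stands for the part that bears it (a point fixed in the world has none). Each returns a list of dicts, best first, with "p" (0 to 1); they miss things now and then, are a little off and sometimes report something else, mostly with a low value. They report only what shows in the picture. A call takes as long as a camera call. They do not tell look-alikes from the thing itself.
- cams.spot_in(camera, query): "box" ([centre column, centre row, width, height] as shares, 0 to 1, of the picture: columns of its width, rows of its height, round what is visible of it).
- cams.outline_of(camera, query): "mask" (480x640 bool, what is visible of it) and "box" ([centre column, centre row, width, height] as shares, 0 to 1, of the picture: columns of its width, rows of its height, round what is visible of it).
- cams.mark_of(camera, query): "location" ([column, row] as shares, 0 to 1, of the picture: columns of its width, rows of its height: a listed point, or the origin of a listed thing).
The state is a dict: "time_s": time; "q": joint angles; "qvel": joint speeds; "joint_efforts": joint torques, N m; "position": TCP position; "tool_rot": TCP orientation; "ft_force": force on the tool from outside, world axes, zero at the start; "wrist_torque": the same for the moment, N m; "grip_width": finger opening in m; "gripper_force": force on a finger pad.
Only numpy, scipy, OpenCV 4.12 (cv2) and the standard library are available. Lean on these libraries where they do the work, as an engineer would, in place of code of your own. Each camera call takes 0.05 s, during which the arm holds its last target. There are 200 camera calls.

TASK

Stand all the vial blocks upright, side by side, in the tray of the wound-up carousel, then pick up the hand scanner, aim its window squarely at the bar-code label from about 7 cm and hold it still for three seconds, and lay it back on its rubber mat. After that slide the transport lock all the way to its free end, lift the pawl clear of the ratchet wheel and keep it up until the drum has turned right back to its stop, let the pawl fall back between the teeth, and slide the lock back all the way over it, with the blocks still standing in the tray. Leave the other things on the bench alone.

Things in the scene. Friction and masses are not known exactly. Their poses are not given: they have to be found in the camera images.
- station: Spring-return carousel, fixed on the bench: grey base plate 215 x 360 x 12 mm. Origin on the bench under it; x from its front to its back (away from the robot), y to its left, z up. Left: the drum with the tray, axis upright at (x, y) = (0, 50) mm. Right: the pawl along the wheel's right side, the lock housing (top z = 68) and, at the back right, the label's sign (top z = 175).
- tray (a point): Centre of the upper face of the tray's floor on top of the drum, 70 mm above the bench: aluminium tray, inner floor 96 mm (its x) x 144 mm (its y), rim 8 mm high, 3 thick. It turns with the drum: its axes are the station's at drum = 0. The blocks stand in it side by side along its y, their long sides along its x.
- drum (a joint): Turn of the drum (tray and ratchet wheel) in rad: 0 = turned right back, at its stop; larger = wound up, clockwise seen from above. Starts at 1.6 to 2.6, held by the pawl. With the pawl up, a damped spring turns it back by itself in about 5 to 8 s. While held it has a play of 0.15 rad. The wheel under the tray: steel, 22 teeth, outer radius 106, root 96 mm, from 40 to 54 mm above the bench.
- pawl (a joint): Angle of the steel pawl in rad: 0 = down between two teeth; clear of the teeth above 0.19; stop at 0.7. Pinned at the back about an axis along the station's y through (x, z) = (60, 62) mm, y = -51; its front end lifts. It falls shut by its weight (under 1 N at the handle) when released. While the lock covers its arm it cannot be lifted clear.
- pawl_handle (a point): Gripping point on the pawl's handle, a round steel bar 12 mm thick at the front end of the pawl, lying along the station's x (when down), 64 mm long; the point is on its axis, 24 mm behind its front end, 86 mm above the bench when down, 168 mm in front of the pin and 24 mm above it. It rises on an arc about the pin. Free space at both sides and 70 mm below.
- lock (a joint): Position of the transport lock in m: 0 = locked (its bolt, 8 x 8 mm, lies across above the pawl's arm), 0.060 = free, at its end stop, having moved to the station's -y (right). Starts at 0 to 0.010. Friction 2.5 N; it stays where it is left.
- lock_knob (a point): On the axis of the lock's black upright knob, on top of the lock housing: 14 x 14 mm, standing 32 mm above the bolt; the point is 12 mm below its top and 20 mm above the bolt's top, 98 mm above the bench. Moves with the lock.
- label (a point): Centre of the bar-code label, paper 64 mm wide and 38 mm high, upright on the front of the sign at the back right, 150 mm above the bench; axes as the station's, so it faces its -x.
- scanner: Hand scanner, grey, 110 mm long, 0.14 kg, lying on its mat: origin under its middle, x along it to the window, z up. Handle 30 mm wide (y), 29 mm high, from x = -55 to 23 mm; head 46 mm wide, 32 mm high from x = 21 to 55. Grip the handle across its width.
- window (a point): Centre of the scanner's window, on the front face of its head, 16 mm above its underside; it reads straight ahead along the scanner's x.
- mat: Black rubber mat, fixed, 150 x 80 x 3 mm, origin under its centre: the scanner's place. x is its long axis.
- block1: Aluminium vial block, may be absent (all are alike, two or three are there): 80 mm (x) x 38 mm (y) x 30 mm high, origin under its centre, with an upright lifting plate in the middle of its top, 10 mm thick (x), 30 mm wide (y), from 30 to 66 mm above its underside. About 0.25 kg.
- block2: Aluminium vial block, may be absent (all are alike, two or three are there): 80 mm (x) x 38 mm (y) x 30 mm high, origin under its centre, with an upright lifting plate in the middle of its top, 10 mm thick (x), 30 mm wide (y), from 30 to 66 mm above its underside. About 0.25 kg.
- block3: Aluminium vial block, may be absent (all are alike, two or three are there): 80 mm (x) x 38 mm (y) x 30 mm high, origin under its centre, with an upright lifting plate in the middle of its top, 10 mm thick (x), 30 mm wide (y), from 30 to 66 mm above its underside. About 0.25 kg.
- cap: Bystander, to be left alone: black plug cap, 32 x 32 x 35 mm.
- pinza_clip: Bystander, to be left alone: black binder clip, 19 x 30 x 31 mm.
- marker: Bystander, to be left alone: marker pen, 135 mm long.
- pencil: Bystander, to be left alone: pencil, 142 mm long.
- fluid: Bystander, to be left alone: small dropper bottle, 29 x 29 x 59 mm.
Mind the look-alikes: they are no part of the job. Leave any green look-alike of the scanner alone.

How it is judged:
By the outcome, as a careful person would: the job done as asked, in the order asked, and still so for the second after the job is handed in, with the robot touching nothing.
Of block1, block2, block3 only 2 to 3 are there at a start; the rules pass over those that are not, and their reading is None.
At some moment in a run one of scanner, block1, block2, block3 may be knocked a few centimetres aside while the robot is not near it.
Once in a run the grip may slacken for a moment while it holds something.
It also fails if it takes over 210 s, if anything falls off the work surface, if the arm or the gripper's body presses on something with over 40 N, if the wrist force passes 120 N, or if a joint passes its speed limit or range.

## Working session

There is one attempt and no reset: what is moved stays moved. The work goes in short steps, Python scripts to look and compute and a tool call to move; the robot and the scene stay as the last step left them, time stands still between calls to the robot, and variables do not carry over. Pictures are saved under pics/ and viewed, at most 14 in all, crops included, and the job is handed in when it is done.

Besides the shell and the picture viewer there is one more tool, called after "Request:" in YAML: its name, and indented under it one key for each argument. move_arm: Moves the arm, as the interface text tells. Its arguments: {"type":"object","properties":{"jaw":{"type":"array","items":{"type":"number"}},"dp":{"type":"array","items":{"type":"array","items":{"type":"number"}}},"turn":{"type":"array","items":{"type":"array","items":{"type":"number"}}},"force":{"type":"number"}},"required":["jaw","dp","turn"]}

```bash
ls; mkdir -p pics; cat > h.py <<'E'
import numpy as np, cv2
from rig import observe, cams, ticket
def snap(n,f=None):
    s=observe(); im,d=cams.get_image(n)
    if f: cv2.imwrite('pics/'+f,im[:,:,::-1])
    return s,im,d
def back(n,s,col,row,d):
    c=cams.calibration(n); f=240/np.tan(np.radians(c['vertical_fov'])/2)
    u=(col-c['cx']);v=(row-c['cy'])
    if n=='wrist':
        r=np.hypot(u,v)+1e-9; th=r/f; t=np.tan(th)
        p=np.array([u/r*t*d,-v/r*t*d,-d,1])
        q=(np.array(c['tool_from_camera'])@p)[:3]
        return np.array(s['tool_rot'])@q+np.array(s['position'])
    p=np.array([u/f*d,-v/f*d,-d,1])
    return (np.linalg.inv(np.array(c['view']))@p)[:3]
def ray(n,s,col,row,z):
    a=back(n,s,col,row,0.2);b=back(n,s,col,row,0.6)
    t=(z-a[2])/(b[2]-a[2]); return a+t*(b-a)
E
python3 - <<'E'
from h import *
for n in ('scene','top'):
    s,im,d=snap(n,n+'0.png')
    print({k:(np.round(v,3).tolist()) for k,v in cams.calibration(n).items() if not isinstance(v,str)})
    for q in ['tray','pawl_handle','lock_knob','label','scanner','window','mat','block1','drum']:
        for r in cams.mark_of(n,q)[:4]:
            c,w=r['location'][0]*640,r['location'][1]*480
            dd=d[int(np.clip(w,0,479)),int(np.clip(c,0,639))]
            print(n,q,round(r['p'],2),round(c),round(w),np.round(back(n,s,c,w,dd),3))
print(cams.calibration('wrist'))
print(s)
E
```

```text
pics
{'vertical_fov': 53.173, 'cx': 311.804, 'cy': 236.949, 'view': [[-0.747, -0.664, -0.017, 0.354], [0.464, -0.54, 0.703, -0.433], [-0.476, 0.517, 0.711, -1.035], [0.0, 0.0, 0.0, 1.0]]}
scene tray 0.93 221 287 [0.682 0.119 0.07 ]
scene pawl_handle 0.67 284 289 [0.544 0.027 0.091]
scene lock_knob 0.64 282 258 [ 0.612 -0.04   0.104]
scene label 0.69 254 216 [ 0.732 -0.061  0.165]
scene scanner 0.93 369 289 [ 0.408 -0.161  0.023]
scene window 0.93 346 273 [ 0.502 -0.18   0.002]
scene window 0.28 382 271 [ 0.431 -0.252  0.   ]
scene mat 0.71 363 290 [ 0.429 -0.16   0.   ]
scene block1 0.73 266 378 [-0.027  0.537  1.046]
scene block1 0.72 321 320 [0.439 0.005 0.03 ]
scene block1 0.63 301 351 [0.413 0.106 0.034]Traceback (most recent call last):
  File "<stdin>", line 6, in <module>
ValueError: it knows: block, cap, fluid, label, lock_knob, marker, mat, pawl_handle, pencil, pinza_clip, scanner, station, tray, window
```

```bash

python3 - <<'E'
from h import *
for n in ('top',):
    s,im,d=snap(n,n+'0.png')
    print({k:(np.round(v,3).tolist()) for k,v in cams.calibration(n).items() if not isinstance(v,str)})
    for q in ['tray','pawl_handle','lock_knob','label','scanner','window','mat','block','station']:
        for r in cams.mark_of(n,q)[:4]:
            c,w=r['location'][0]*640,r['location'][1]*480
            dd=d[int(np.clip(w,0,479)),int(np.clip(c,0,639))]
            print(n,q,round(r['p'],2),round(c),round(w),np.round(back(n,s,c,w,dd),3))
print(cams.calibration('wrist'))
print(s)
E
```

```text
{'vertical_fov': 51.033, 'cx': 309.363, 'cy': 235.051, 'view': [[0.016, -1.0, 0.008, -0.143], [0.997, 0.017, 0.082, -0.593], [-0.082, 0.007, 0.997, -1.561], [0.0, 0.0, 0.0, 1.0]]}
top tray 0.93 227 210 [0.666 0.121 0.068]
top tray 0.61 318 284 [ 0.442 -0.163  0.037]
top pawl_handle 0.67 258 247 [0.553 0.022 0.085]
top lock_knob 0.57 238 288 [0.426 0.08  0.065]
top lock_knob 0.55 281 228 [ 0.61  -0.047  0.092]
top label 0.97 290 188 [ 0.726 -0.072  0.134]
top scanner 0.86 454 272 [ 0.486 -0.589  0.031]
top scanner 0.83 319 286 [ 0.436 -0.165  0.038]
top window 0.77 316 270 [ 0.488 -0.158  0.005]
top window 0.61 438 276 [ 0.475 -0.541  0.023]
top mat 0.61 320 286 [ 0.435 -0.17   0.035]
top block 0.68 273 287 [ 0.433 -0.022  0.029]
top block 0.58 238 288 [0.427 0.083 0.064]
top station 0.87 250 212 [0.662 0.051 0.062]
top station 0.7 259 246 [0.555 0.017 0.091]
{'vertical_fov': 65.70646984690485, 'cx': 317.6834861009807, 'cy': 242.06668662083803, 'tool_from_camera': array([[-2.39344414e-04,  9.54206809e-01,  2.99147637e-01,
         7.69168905e-02],
       [ 9.99998860e-01, -2.17509669e
[... 331 characters left out ...]
1841e+01, -1.23354227e+01]), 'qvel': array([ 0.05401727, -0.17233872, -0.05057982,  0.00913409, -0.07156406,
       -0.02456898]), 'joint_efforts': array([-1.89734528e-03, -4.47975290e+01, -2.31288922e+01, -2.29223278e-04,
        1.09343466e-03,  1.09204908e-05]), 'position': array([ 0.1817206 , -0.51907359,  0.23127402]), 'tool_rot': array([[ 9.43835617e-01,  3.30415387e-01, -2.88747574e-05],
       [ 3.30415388e-01, -9.43835609e-01,  1.18026049e-04],
       [ 1.17445983e-05, -1.20937853e-04, -9.99999993e-01]]), 'ft_force': array([ 0.75119681, -0.81607259,  0.36640253]), 'wrist_torque': array([ 0.04846412,  0.03089916, -0.00841061]), 'gripper_force': 0.0, 'grip_width': 0.08535664081536196}
```

View pics/scene0.png

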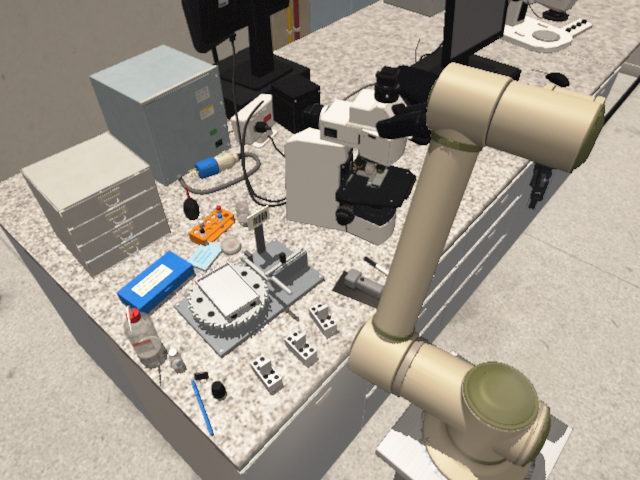

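View pics/top0.png

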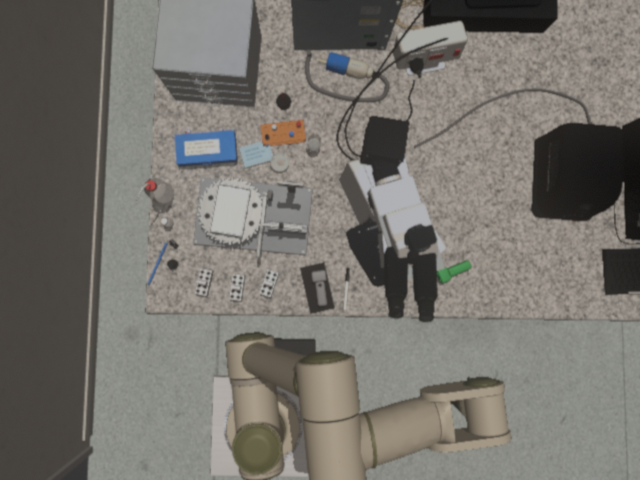

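Tool candidates: grey scanner on its mat at top (319,286) versus the green look-alike at top (454,272). There are three blocks, at top (204,283), (237,288) and (269,284). The tray is at (231,211). Next, a close crop and the station's orientation.

```bash

python3 - <<'E'
import cv2
im=cv2.imread('pics/top0.png')[165:315,150:350]
cv2.imwrite('pics/crop1.png',cv2.resize(im,None,fx=4,fy=4,interpolation=cv2.INTER_CUBIC))
E
```

```text
(no output)
```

View pics/crop1.png

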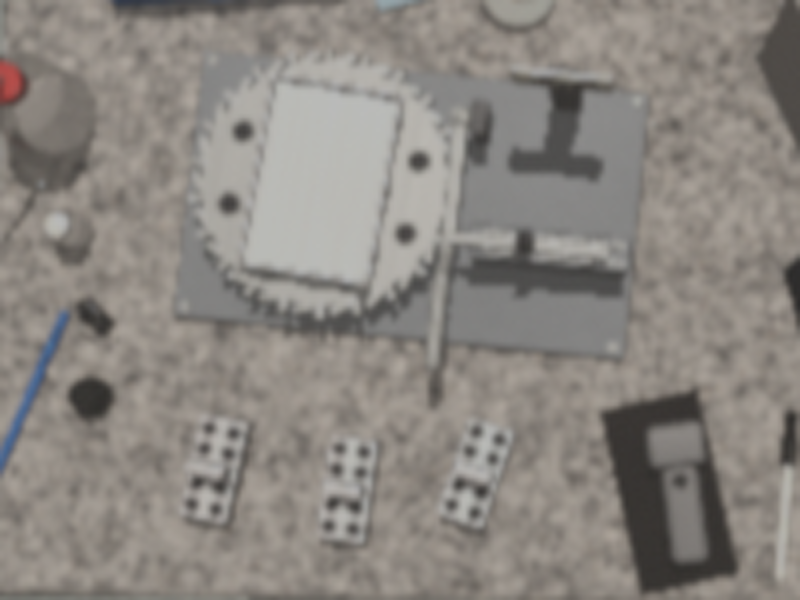

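Request:
move_arm:
  jaw: [8.5,8.5,8.5,8.5,8.5,8.5,8.5,8.5,8.5,8.5]
  dp:
    - [0,-2,-4]
    - [0,-3.8,-1]
    - [0,-3.8,-1]
    - [0,-4,0]
    - [0,-4,0]
    - [0,-4,0]
    - [1.5,-3.5,0]
    - [2,-3.5,0]
    - [2,-3.5,0]
    - [2,-3.5,0]
  turn:
    - [0,0,0]
    - [0,0,0]
    - [0,0,0]
    - [0,0,0]
    - [0,0,0]
    - [0,0,0]
    - [0,0,0]
    - [0,0,0]
    - [0,0,0]
    - [0,0,0]

```text
time_s: 1.78
position: [0.1352, -0.1577, 0.2884]
tool_rot: [[0.944, 0.329, 0.0], [0.329, -0.944, -0.0], [0.0, 0.0, -1.0]]
ft_force: [1.6, 1.0, -0.3]
grip_width: 0.0853
gripper_force: 0.0
```

Crop: grey scanner with its head at (675,440) on the mat, three blocks at (215,472), (349,490), (478,475). The tray's long axis is about −11° from world x, the station's yaw about −5°. Now a planner, and a wrist look over the blocks.

```bash
cat >> h.py <<'E'
from scipy.spatial.transform import Rotation as Ro
import json
def down(phi):
    c,s=np.cos(np.radians(phi)),np.sin(np.radians(phi))
    return np.array([[c,s,0],[s,-c,0],[0,0,-1.]])
def plan(wps,step=3.8,p=None,R=None):
    """wps: list of (pos, R); prints rows in move_arm units"""
    s=observe()
    p=np.array(s['position'] if p is None else p); R=np.array(s['tool_rot'] if R is None else R)
    D=[];T=[]
    for tp,tR in wps:
        rv=Ro.from_matrix(R.T@tR).as_rotvec()
        L=np.linalg.norm(np.array(tp)-p)*100
        n=int(max(1,np.ceil(L/step),np.ceil(np.linalg.norm(rv)/0.118)))
        for i in range(n):
            dp=np.round(R.T@(np.array(tp)-p)*100/(n-i),2)
            w=np.round(Ro.from_matrix(R.T@tR).as_rotvec()/(n-i),4)
            D.append(dp.tolist());T.append(w.tolist())
            p=p+R@dp/100; R=R@Ro.from_rotvec(w).as_matrix()
    print(len(D),'dp',json.dumps(D),'\nturn',json.dumps(T))
E
python3 - <<'E'
from h import *
plan([([0.35,0.0,0.34],down(78)) ])
E
```

```text
9 dp [[2.83, -0.87, -0.57], [2.91, -0.54, -0.57], [2.95, -0.21, -0.57], [2.96, 0.13, -0.58], [2.92, 0.47, -0.57], [2.85, 0.8, -0.58], [2.74, 1.11, -0.57], [2.6, 1.42, -0.58], [2.42, 1.71, -0.57]] 
turn [[0.0, 0.0, -0.114], [0.0, 0.0, -0.114], [0.0, 0.0, -0.114], [0.0001, 0.0, -0.114], [0.0, 0.0, -0.114], [0.0, 0.0, -0.114], [0.0001, 0.0001, -0.114], [0.0, 0.0001, -0.114], [0.0001, 0.0, -0.1141]]
```

Request:
move_arm:
  jaw: [6,6,6,6,6,6,6,6,6,6]
  dp:
    - [2.83,-0.87,-0.57]
    - [2.91,-0.54,-0.57]
    - [2.95,-0.21,-0.57]
    - [2.96,0.13,-0.58]
    - [2.92,0.47,-0.57]
    - [2.85,0.8,-0.58]
    - [2.74,1.11,-0.57]
    - [2.6,1.42,-0.58]
    - [2.42,1.71,-0.57]
    - [0,0,0]
  turn:
    - [0,0,-0.114]
    - [0,0,-0.114]
    - [0,0,-0.114]
    - [0,0,-0.114]
    - [0,0,-0.114]
    - [0,0,-0.114]
    - [0,0,-0.114]
    - [0,0,-0.114]
    - [0,0,-0.114]
    - [0,0,0]

```text
time_s: 2.62
position: [0.3497, -0.0105, 0.3391]
tool_rot: [[0.229, 0.973, 0.002], [0.973, -0.229, 0.0], [0.001, 0.001, -1.0]]
ft_force: [-0.9, 0.4, -1.1]
grip_width: 0.0601
gripper_force: 0.0
```

```bash
cat >> h.py <<'E'
def segs(q,n='wrist',save=None,pmin=0.3,zmin=-1,zmax=1):
    """outline -> world points from depth; centre and axis of the min-area rect"""
    s,im,d=snap(n,save)
    out=[]
    for r in cams.outline_of(n,q):
        if r['p']<pmin: continue
        m=r['mask']; v,u=np.nonzero(m&(d>0))
        P=np.array([back(n,s,a,b,d[b,a]) for a,b in zip(u[::3],v[::3])])
        P=P[(P[:,2]>zmin)&(P[:,2]<zmax)]
        if len(P)<8: continue
        out.append((r['p'],r['box'],P))
    return s,im,d,out
def rect(P):
    (c,sz,a)=cv2.minAreaRect((P[:,:2]*1000).astype(np.float32))
    if sz[0]<sz[1]: a+=90; sz=sz[::-1]
    return np.round(c,1),np.round(sz,1),round((a+90)%180-90,1)
E
python3 - <<'E'
from h import *
s,im,d,o=segs('block',save='w1.png',zmin=0.02,zmax=0.04)
print(s['position'],s['q'])
for p,b,P in o: print(round(p,2),np.round(np.array(b[:2])*[640,480]),rect(P),len(P))
E
```

```text
[ 0.34973754 -0.01054638  0.33908736] [-2.13956033e+01 -3.17485819e+00  8.78161974e+01  5.95640070e-02
  9.52824013e+01 -8.15398829e+00]
0.87 [355.  18.] (array([444.3, 194.9]), array([80.2, 37.9]), -11.4) 566
0.75 [392. 173.] (array([444.8,  -8.4]), array([81.4, 38.4]), -17.8) 531
0.34 [403. 289.] (array([ 430.5, -168.2]), array([109.4,  45.9]), 6.8) 599
```

View pics/w1.png

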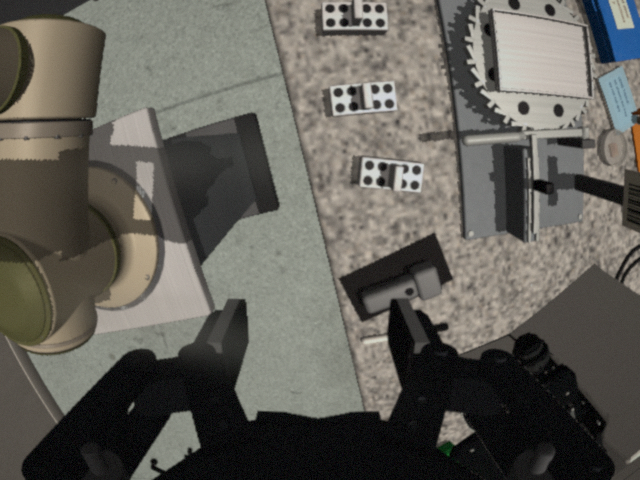

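Wrist view: blocks at (355,18), (364,97), (392,173), grey scanner at (403,289), tray at (540,50), handle at (495,138), knob at (543,187). I take positions from the depth cloud.

```bash
cat >> h.py <<'E'
def cloud(n='wrist',save=None,st=1):
    s,im,d=snap(n,save)
    c=cams.calibration(n); f=240/np.tan(np.radians(c['vertical_fov'])/2)
    v,u=np.mgrid[0:480:st,0:640:st]; D=d[::st,::st]
    x=u-c['cx'];y=v-c['cy']
    if n=='wrist':
        r=np.hypot(x,y)+1e-9; k=np.tan(np.minimum(r/f,1.4))/r
        q=np.stack([x*k*D,-y*k*D,-D],-1)
        T=np.array(c['tool_from_camera']); q=q@T[:3,:3].T+T[:3,3]
        P=q@np.array(s['tool_rot']).T+np.array(s['position'])
    else:
        q=np.stack([x/f*D,-y/f*D,-D],-1); T=np.linalg.inv(np.array(c['view'])); P=q@T[:3,:3].T+T[:3,3]
    P[D<=0]=np.nan
    return s,im,P
def comps(P,zlo,zhi,xlo=0.3,xhi=0.8,ylo=-.3,yhi=.3,amin=30):
    m=((P[...,2]>zlo)&(P[...,2]<zhi)&(P[...,0]>xlo)&(P[...,0]<xhi)&(P[...,1]>ylo)&(P[...,1]<yhi)).astype(np.uint8)
    n,l,st,ce=cv2.connectedComponentsWithStats(m)
    for i in range(1,n):
        if st[i,4]>=amin:
            Q=P[l==i]; print(np.round(ce[i]),st[i,4],*rect(Q),'z',np.round(np.median(Q[:,2]),4))
E
python3 - <<'E'
from h import *
s,im,P=cloud()
print('blocks');comps(P,.022,.036,.38,.5,amin=150)
print('plates');comps(P,.055,.072,.38,.5)
print('tray');comps(P,.063,.085,.5,.8)
print('handle/knob');comps(P,.083,.13,.45,.75)
E
```

```text
blocks
[354.  15.] 1653 [444.  194.7] [79.6 38.4] -10.7 z 0.0294
[364.  96.] 1714 [430.4  91.1] [80.1 39.1] -6.5 z 0.0293
[392. 171.] 1578 [444.7  -8.7] [80.3 38.5] -17.5 z 0.0291
[410. 287.] 1736 [ 432.1 -168.8] [107.9  45.9] 8.7 z 0.0308
plates
[358.   8.] 167 [443.3 191.4] [23.1 10.3] 77.1 z 0.0649
[369.  92.] 261 [430.1  91.3] [30.3 10.9] 84.7 z 0.0647
[400. 175.] 255 [444.6  -8.8] [30.9 10.3] 73.9 z 0.0646
tray
[541.  51.] 7830 [666.9 111.4] [152.7 103.1] -8.8 z 0.0696
[543. 170.] 2411 [664.6 -52.2] [146.1 132.4] -89.4 z 0.0695
[603. 185.] 190 [734.  -72.6] [26.5 11. ] 64.9 z 0.0744
[585. 308.] 940 [ 707. -258.] [156.4   4.7] 25.2 z 0.0742
[525. 338.] 132 [ 586.5 -269. ] [46.7 18.6] 38.9 z 0.0808
handle/knob
[492. 135.] 592 [560.3  19.1] [78.  12.6] -4.2 z 0.09
[619. 190.] 516 [736.8 -74.9] [73.9 15.5] 85.1 z 0.111
[547. 183.] 240 [617.6 -46.5] [14.7 14.6] -4.0 z 0.1037
[570. 334.] 3003 [ 661.3 -272.1] [186.   46.3] 8.4 z 0.1071
```

```bash
python3 - <<'E'
from h import *
R=down(72.8)
plan([([0.4447,-.0088,.13],R),([0.4447,-.0088,.036],R)])
E
```

```text
10 dp [[0.39, 1.35, 2.98], [0.4, 1.35, 2.97], [0.41, 1.34, 2.98], [0.43, 1.34, 2.97], [0.44, 1.33, 2.98], [0.45, 1.33, 2.97], [0.45, 1.33, 2.98], [0.0, 0.0, 3.13], [0.0, 0.0, 3.13], [0.0, 0.0, 3.14]] 
turn [[-0.0001, 0.0, 0.0083], [-0.0001, 0.0, 0.0083], [-0.0001, 0.0, 0.0083], [-0.0001, 0.0, 0.0083], [-0.0001, 0.0001, 0.0083], [-0.0001, 0.0, 0.0083], [-0.0001, 0.0001, 0.0084], [0.0, -0.0, -0.0], [0.0, -0.0, -0.0], [0.0, -0.0, -0.0]]
```

Request:
move_arm:
  jaw: [4,4,4,4,4,4,4,4,4,4,4]
  dp:
    - [0.39,1.35,2.98]
    - [0.4,1.35,2.97]
    - [0.41,1.34,2.98]
    - [0.43,1.34,2.97]
    - [0.44,1.33,2.98]
    - [0.45,1.33,2.97]
    - [0.45,1.33,2.98]
    - [0.0,0.0,3]
    - [0.0,0.0,3]
    - [0.0,0.0,3.0]
    - [0,0,0.4]
  turn:
    - [0,0,0.0083]
    - [0,0,0.0083]
    - [0,0,0.0083]
    - [0,0,0.0083]
    - [0,0,0.0083]
    - [0,0,0.0083]
    - [0,0,0.0084]
    - [0,0,0]
    - [0,0,0]
    - [0,0,0]
    - [0,0,0]

```text
time_s: 3.68
position: [0.4425, -0.0094, 0.0332]
tool_rot: [[0.298, 0.954, -0.007], [0.954, -0.298, 0.002], [-0.0, -0.007, -1.0]]
ft_force: [-2.6, 0.6, -0.0]
grip_width: 0.0402
gripper_force: 0.0
```

Request:
move_arm:
  jaw: [0,0,0,0,0,0]
  dp:
    - [0,0,0]
    - [0,0,0]
    - [0,0,0]
    - [0,0,0]
    - [0,0,0]
    - [0,0,0]
  turn:
    - [0,0,0]
    - [0,0,0]
    - [0,0,0]
    - [0,0,0]
    - [0,0,0]
    - [0,0,0]
  force: 50

```text
time_s: 4.18
position: [0.4458, -0.0092, 0.0378]
tool_rot: [[0.295, 0.956, 0.003], [0.956, -0.295, -0.001], [-0.001, 0.003, -1.0]]
ft_force: [-2.6, -2.1, 9.1]
grip_width: 0.0091
gripper_force: 55.2
```

```bash
python3 - <<'E'
from h import *
R=down(72.8);p=np.array([.4458,-.0092,.0378])
plan([(p+[0,0,.1],R),(p+[0.0,0.02,.19],R),([.6,.095,.24],down(-9.5)),([.667,.111,.24],down(-9.5))])
E
```

```text
21 dp [[-0.0, 0.01, -3.33], [-0.0, 0.01, -3.33], [-0.0, -0.0, -3.34], [0.64, -0.2, -3.0], [0.63, -0.2, -3.0], [0.64, -0.19, -3.0], [0.97, 0.94, -0.09], [1.07, 0.83, -0.09], [1.15, 0.71, -0.09], [1.22, 0.57, -0.09], [1.28, 0.44, -0.1], [1.32, 0.29, -0.09], [1.34, 0.15, -0.1], [1.35, -0.0, -0.09], [1.34, -0.15, -0.1], [1.32, -0.3, -0.09], [1.28, -0.45, -0.1], [1.22, -0.58, -0.09], [1.14, -0.72, -0.1], [3.17, -1.34, 0.0], [3.18, -1.34, 0.0]] 
turn [[0.001, 0.0002, 0.0003], [0.001, 0.0002, 0.0003], [0.0011, 0.0001, 0.0003], [-0.0, 0.0, -0.0], [-0.0, 0.0, -0.0], [-0.0, 0.0, -0.0], [-0.0, 0.0, 0.1105], [-0.0, 0.0, 0.1105], [-0.0, 0.0, 0.1105], [-0.0, 0.0, 0.1105], [-0.0, 0.0, 0.1105], [0.0, 0.0, 0.1105], [0.0, 0.0, 0.1105], [0.0, 0.0, 0.1105], [0.0, 0.0, 0.1105], [0.0, 0.0, 0.1105], [0.0, 0.0, 0.1105], [0.0, 0.0, 0.1104], [0.0, 0.0, 0.1105], [0.0, 0.0, -0.0], [0.0, 0.0, -0.0]]
```

Request:
move_arm:
  jaw: [0,0,0,0,0,0,0,0,0,0,0]
  dp:
    - [0,0,-2]
    - [0,0,-3.3]
    - [0,0,-3.3]
    - [0,0,-3.3]
    - [0.6,-0.2,-3]
    - [0.6,-0.2,-3]
    - [0.97,0.94,-0.5]
    - [1.07,0.83,-0.1]
    - [1.15,0.71,-0.1]
    - [1.22,0.57,-0.1]
    - [1.28,0.44,-0.1]
  turn:
    - [0,0,0]
    - [0,0,0]
    - [0,0,0]
    - [0,0,0]
    - [0,0,0]
    - [0,0,0]
    - [0,0,0.11]
    - [0,0,0.11]
    - [0,0,0.11]
    - [0,0,0.11]
    - [0,0,0.11]

```text
time_s: 5.1
position: [0.5042, 0.0369, 0.225]
tool_rot: [[0.754, 0.656, 0.001], [0.656, -0.754, -0.0], [0.0, 0.0, -1.0]]
ft_force: [0.6, 0.5, -2.2]
grip_width: 0.0091
gripper_force: 53.5
```

Request:
move_arm:
  jaw: [0,0,0,0,0,0,0,0,0,0,0,0]
  dp:
    - [1.3,0.29,-0.1]
    - [1.34,0.15,-0.1]
    - [1.35,0,-0.1]
    - [1.34,-0.15,-0.1]
    - [1.32,-0.3,-0.1]
    - [1.28,-0.45,-0.1]
    - [1.22,-0.58,-0.1]
    - [1.14,-0.72,-0.1]
    - [2.1,-0.9,0]
    - [2.1,-0.9,0]
    - [2.1,-0.9,0]
    - [0,0,0]
  turn:
    - [0,0,0.11]
    - [0,0,0.11]
    - [0,0,0.11]
    - [0,0,0.11]
    - [0,0,0.11]
    - [0,0,0.11]
    - [0,0,0.11]
    - [0,0,0.11]
    - [0,0,0]
    - [0,0,0]
    - [0,0,0]
    - [0,0,0]

```text
time_s: 6.1
position: [0.6672, 0.106, 0.2315]
tool_rot: [[0.988, -0.158, 0.0], [-0.158, -0.988, 0.0], [0.0, -0.0, -1.0]]
ft_force: [-0.2, 0.5, -3.0]
grip_width: 0.0089
gripper_force: 53.5
```

```bash
cat >> h.py <<'E'
def trayfit(P,xlo=.55,xhi=.8,ylo=.02,yhi=.22):
    comps(P,.063,.082,xlo,xhi,ylo,yhi,300)
    m=(P[...,2]>.074)&(P[...,2]<.082)&(P[...,0]>xlo)&(P[...,0]<xhi)&(P[...,1]>ylo)&(P[...,1]<yhi)
    print('rim',m.sum(),*rect(P[m]))
E
python3 - <<'E'
from h import *
s,im,P=cloud(save='w2.png')
print(s['position'],s['tool_rot'][0],s['grip_width'],s['gripper_force'],s['q'])
trayfit(P)
E
```

```text
[0.66715434 0.10597781 0.2314714 ] [ 9.87509382e-01 -1.57559658e-01  4.18802246e-04] 0.00886120885973097 53.467172384262085 [-9.99921398e-01  3.50593462e+01  5.13416235e+01  2.32326424e-02
  9.35754354e+01  9.80668161e+01]
[313. 189.] 14262 [692.6 107.2] [102.6  98.3] 81.5 z 0.0692
rim 1349 [671.4  85.7] [151.6 133.9] 81.5
```

View pics/w2.png

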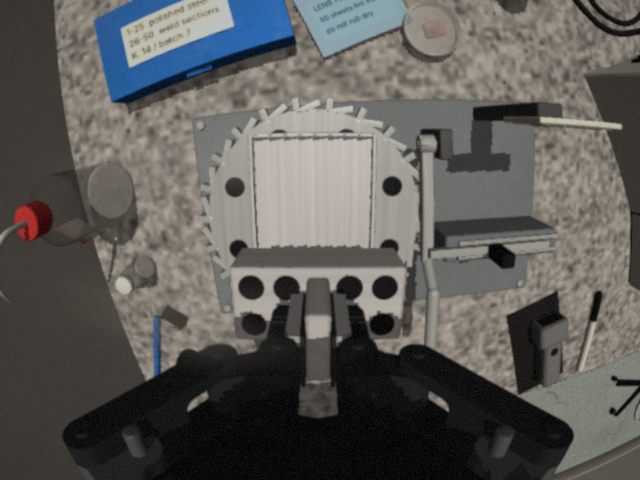

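Wrist view: tray at (313,190) is clear and the block is held square, with its bottom edge at row 250. Tray centre is (666.7,111.1) at −8.5°. I'll place this block in the far slot.

```bash
python3 - <<'E'
from h import *
R=down(-8.5)
plan([([.7092,.1047,.225],R),([.7092,.1047,.135],R),([.7092,.1047,.109],R)],step=3)
E
```

```text
6 dp [[2.16, -0.3, 0.33], [2.15, -0.28, 0.33], [0.0, -0.0, 3.0], [0.0, -0.0, 3.0], [0.0, -0.0, 3.0], [0.0, -0.0, 2.6]] 
turn [[-0.0, 0.0004, -0.0049], [-0.0, 0.0003, -0.005], [-0.0, 0.0, 0.0], [-0.0, 0.0, 0.0], [-0.0, 0.0, 0.0], [-0.0, 0.0, 0.0]]
```

Request:
move_arm:
  jaw: [0,0,0,0,0,0,0,0,0,0]
  dp:
    - [2.16,-0.3,0.3]
    - [2.15,-0.28,0.3]
    - [0,0,0]
    - [0,0,3]
    - [0,0,3]
    - [0,0,2.5]
    - [0,0,1]
    - [0,0,1]
    - [0,0,1]
    - [0,0,0]
  turn:
    - [0,0,-0.005]
    - [0,0,-0.005]
    - [0,0,0]
    - [0,0,0]
    - [0,0,0]
    - [0,0,0]
    - [0,0,0]
    - [0,0,0]
    - [0,0,0]
    - [0,0,0]

```text
time_s: 6.98
position: [0.708, 0.1043, 0.1105]
tool_rot: [[0.989, -0.148, -0.001], [-0.148, -0.989, -0.0], [-0.001, 0.0, -1.0]]
ft_force: [-0.5, -0.1, -3.4]
grip_width: 0.0093
gripper_force: 53.4
```

Request:
move_arm:
  jaw: [0,0,3.5,3.5,3.5,3.5,3.5]
  dp:
    - [0,0,0.25]
    - [0,0,0]
    - [0,0,0]
    - [0,0,0]
    - [0,0,0]
    - [0,0,-1.5]
    - [0,0,-3.5]
  turn:
    - [0,0,0]
    - [0,0,0]
    - [0,0,0]
    - [0,0,0]
    - [0,0,0]
    - [0,0,0]
    - [0,0,0]

```text
time_s: 7.57
position: [0.7069, 0.1043, 0.155]
tool_rot: [[0.989, -0.148, -0.009], [-0.148, -0.989, 0.0], [-0.009, 0.001, -1.0]]
ft_force: [-1.1, -0.3, 0.4]
grip_width: 0.035
gripper_force: 0.0
```

```bash
python3 - <<'E'
from h import *
# next: block B (430.4,91.1) -6.5 ; plan back path
R=down(-8.5)
plan([([.7092,.1047,.21],R),([.56,.1,.22],R),([.42,.091,.22],down(83.5))])
E
```

```text
20 dp [[0.09, -0.04, -2.75], [0.1, -0.03, -2.75], [-3.67, 0.67, -0.25], [-3.67, 0.67, -0.25], [-3.67, 0.66, -0.25], [-3.68, 0.67, -0.25], [-0.98, 0.21, -0.0], [-1.0, 0.1, -0.0], [-1.0, -0.02, -0.0], [-0.99, -0.13, -0.0], [-0.97, -0.24, -0.0], [-0.94, -0.35, -0.0], [-0.89, -0.46, -0.0], [-0.83, -0.56, -0.0], [-0.76, -0.65, -0.0], [-0.68, -0.73, -0.0], [-0.6, -0.81, -0.0], [-0.5, -0.87, -0.0], [-0.39, -0.92, -0.0], [-0.29, -0.96, -0.01]] 
turn [[0.0006, 0.0043, -0.0002], [0.0005, 0.0043, -0.0003], [0.0, -0.0, 0.0], [0.0, -0.0, 0.0], [0.0, -0.0, 0.0], [0.0, -0.0, 0.0], [0.0, -0.0, -0.1147], [0.0, -0.0, -0.1147], [0.0, -0.0, -0.1147], [0.0, -0.0, -0.1147], [0.0, -0.0, -0.1147], [0.0, -0.0, -0.1147], [0.0, -0.0, -0.1147], [0.0, -0.0, -0.1147], [0.0, -0.0, -0.1147], [0.0, -0.0, -0.1147], [0.0, -0.0, -0.1147], [0.0, -0.0, -0.1147], [0.0, 0.0, -0.1146], [0.0, 0.0, -0.1147]]
```

Request:
move_arm:
  jaw: [4,4,4,4,4,4,4,4,4,4]
  dp:
    - [0,0,-2.75]
    - [0,0,-2.75]
    - [-3.67,0.67,-0.25]
    - [-3.67,0.67,-0.25]
    - [-3.67,0.67,-0.25]
    - [-3.67,0.67,-0.25]
    - [-1,0.2,0]
    - [-1,0.1,0]
    - [-1,0,0]
    - [-1,-0.1,0]
  turn:
    - [0,0,0]
    - [0,0,0]
    - [0,0,0]
    - [0,0,0]
    - [0,0,0]
    - [0,0,0]
    - [0,0,-0.115]
    - [0,0,-0.115]
    - [0,0,-0.115]
    - [0,0,-0.115]

```text
time_s: 8.4
position: [0.5187, 0.0966, 0.2246]
tool_rot: [[0.95, 0.312, 0.002], [0.312, -0.95, -0.0], [0.002, 0.001, -1.0]]
ft_force: [0.2, -0.9, 0.2]
grip_width: 0.0401
gripper_force: 0.0
```

Request:
move_arm:
  jaw: [4,4,4,4,4,4,4,4,4,4,4]
  dp:
    - [-0.97,-0.24,0]
    - [-0.94,-0.35,0]
    - [-0.9,-0.46,0]
    - [-0.83,-0.56,0]
    - [-0.76,-0.65,0]
    - [-0.68,-0.73,0]
    - [-0.6,-0.8,0]
    - [-0.5,-0.87,0]
    - [-0.4,-0.92,0]
    - [-0.3,-0.96,0]
    - [0,0,0]
  turn:
    - [0,0,-0.115]
    - [0,0,-0.115]
    - [0,0,-0.115]
    - [0,0,-0.115]
    - [0,0,-0.115]
    - [0,0,-0.115]
    - [0,0,-0.115]
    - [0,0,-0.115]
    - [0,0,-0.115]
    - [0,0,-0.115]
    - [0,0,0]

```text
time_s: 9.32
position: [0.418, 0.0897, 0.2244]
tool_rot: [[0.105, 0.994, 0.001], [0.994, -0.105, -0.0], [-0.0, 0.001, -1.0]]
ft_force: [-0.0, -0.6, -0.7]
grip_width: 0.0395
gripper_force: 0.0
```

```bash
python3 - <<'E'
from h import *
s,im,P=cloud()
print(s['position'],s['tool_rot'][0])
print('blocks');comps(P,.022,.036,.35,.5,amin=150)
print('plates');comps(P,.055,.072,.35,.5)
R=down(83.5)
plan([([.4301,.0912,.12],R),([.4301,.0912,.037],R)])
E
```

```text
[0.41803677 0.08974938 0.22444086] [1.05130196e-01 9.94458058e-01 9.01652543e-04]
blocks
[298. 110.] 3165 [410.1 187.2] [80.6 38.6] -10.6 z 0.0292
[330. 209.] 3011 [430.1  91.4] [80.7 38. ] -6.6 z 0.029
[351. 409.] 386 [ 423.9 -157.8] [86.4 13.5] 14.4 z 0.0261
plates
[295. 107.] 448 [410.2 187. ] [29.3 10.2] 78.5 z 0.0649
[332. 218.] 426 [430.1  91.3] [29.4  9.9] 82.9 z 0.0647
6 dp [[0.09, 0.36, 3.48], [0.09, 0.35, 3.48], [0.09, 0.36, 3.49], [0.0, 0.0, 2.77], [0.0, 0.0, 2.76], [0.0, 0.0, 2.77]] 
turn [[0.0005, -0.0, 0.0006], [0.0006, -0.0, 0.0006], [0.0005, -0.0001, 0.0005], [0.0, 0.0, 0.0], [0.0, 0.0, 0.0], [0.0, 0.0, 0.0]]
```

Request:
move_arm:
  jaw: [4,4,4,4,4,4,4,4,0,0,0,0]
  dp:
    - [0.1,0.4,3.48]
    - [0.1,0.4,3.48]
    - [0.1,0.4,3.48]
    - [0,0,3]
    - [0,0,3]
    - [0,0,2]
    - [0,0,0.3]
    - [0,0,0]
    - [0,0,0]
    - [0,0,0]
    - [0,0,0]
    - [0,0,0]
  turn:
    - [0,0,0]
    - [0,0,0]
    - [0,0,0]
    - [0,0,0]
    - [0,0,0]
    - [0,0,0]
    - [0,0,0]
    - [0,0,0]
    - [0,0,0]
    - [0,0,0]
    - [0,0,0]
    - [0,0,0]

```text
time_s: 10.37
position: [0.4324, 0.0914, 0.0377]
tool_rot: [[0.11, 0.994, 0.003], [0.994, -0.11, -0.0], [0.0, 0.003, -1.0]]
ft_force: [-0.5, 0.2, 7.1]
grip_width: 0.0091
gripper_force: 49.8
```

Request:
move_arm:
  jaw: [0,0]
  dp:
    - [0,0,0]
    - [0,0,0]
  turn:
    - [0,0,0]
    - [0,0,0]

```text
time_s: 10.53
position: [0.4323, 0.0914, 0.0377]
tool_rot: [[0.11, 0.994, 0.003], [0.994, -0.11, -0.0], [0.0, 0.003, -1.0]]
ft_force: [-0.8, 1.2, 7.5]
grip_width: 0.009
gripper_force: 49.8
```

```bash
python3 - <<'E'
from h import *
s=observe();p=np.array(s['position']);print(p,s['grip_width'],s['gripper_force'])
R=down(83.9)
plan([(p+[0,0,.175],R),([.56,.107,.215],down(-8.5)),([.6667,.1111,.215],down(-8.5)),([.6667,.1111,.125],down(-8.5))])
E
```

```text
[0.43233712 0.09135327 0.03770952] 0.00902886596464495 49.811575412750244
25 dp [[0.0, 0.01, -3.5], [0.0, 0.01, -3.5], [0.0, 0.01, -3.5], [0.0, 0.0, -3.5], [0.0, 0.0, -3.5], [0.21, 0.9, -0.02], [0.31, 0.86, -0.02], [0.41, 0.82, -0.02], [0.5, 0.77, -0.02], [0.58, 0.71, -0.01], [0.66, 0.64, -0.02], [0.73, 0.56, -0.01], [0.79, 0.47, -0.02], [0.84, 0.37, -0.01], [0.88, 0.28, -0.02], [0.9, 0.17, -0.01], [0.92, 0.07, -0.02], [0.92, -0.04, -0.01], [0.91, -0.14, -0.02], [3.5, -0.66, 0.0], [3.49, -0.66, 0.0], [3.5, -0.66, 0.0], [-0.0, 0.0, 3.0], [-0.0, 0.0, 3.0], [-0.0, 0.0, 3.0]] 
turn [[0.0006, -0.0, -0.0007], [0.0006, -0.0001, -0.0007], [0.0007, -0.0, -0.0007], [0.0006, -0.0001, -0.0007], [0.0007, -0.0, -0.0007], [-0.0, 0.0, 0.1152], [-0.0, 0.0, 0.1152], [-0.0, 0.0, 0.1152], [-0.0, 0.0, 0.1152], [-0.0, 0.0, 0.1152], [-0.0, 0.0, 0.1152], [-0.0, 0.0, 0.1152], [-0.0, 0.0, 0.1152], [-0.0, 0.0, 0.1152], [-0.0, 0.0, 0.1152], [-0.0, 0.0, 0.1152], [-0.0, 0.0, 0.1151], [-0.0, 0.0, 0.1152], [-0.0, 0.0, 0.1151], [-0.0, 0.0, 0.0], [-0.0, 0.0, 0.0], [-0.0, 0.0, 0.0], [-0.0, 0.0, 0.0], [-0.0, 0.0, 0.0], [-0.0, 0.0, 0.0]]
```

Request:
move_arm:
  jaw: [0,0,0,0,0,0,0,0,0,0,0,0]
  dp:
    - [0,0,-2]
    - [0,0,-3.5]
    - [0,0,-3.5]
    - [0,0,-3.5]
    - [0,0,-3.5]
    - [0,0,-1.8]
    - [0.21,0.9,0]
    - [0.3,0.86,0]
    - [0.4,0.82,0]
    - [0.5,0.77,0]
    - [0.58,0.71,0]
    - [0.66,0.64,0]
  turn:
    - [0,0,0]
    - [0,0,0]
    - [0,0,0]
    - [0,0,0]
    - [0,0,0]
    - [0,0,0]
    - [0,0,0.115]
    - [0,0,0.115]
    - [0,0,0.115]
    - [0,0,0.115]
    - [0,0,0.115]
    - [0,0,0.115]

```text
time_s: 11.53
position: [0.4862, 0.0978, 0.2149]
tool_rot: [[0.721, 0.693, 0.001], [0.693, -0.721, -0.0], [0.0, 0.0, -1.0]]
ft_force: [-0.0, -1.4, -1.5]
grip_width: 0.0094
gripper_force: 49.4
```

Request:
move_arm:
  jaw: [0,0,0,0,0,0,0,0,0,0,0,0]
  dp:
    - [0.73,0.56,0]
    - [0.79,0.47,0]
    - [0.84,0.37,0]
    - [0.88,0.28,0]
    - [0.9,0.17,0]
    - [0.92,0.07,0]
    - [0.92,-0.04,0]
    - [0.91,-0.14,0]
    - [3.5,-0.66,0]
    - [3.5,-0.66,0]
    - [3.5,-0.66,0]
    - [0,0,0]
  turn:
    - [0,0,0.115]
    - [0,0,0.115]
    - [0,0,0.115]
    - [0,0,0.115]
    - [0,0,0.115]
    - [0,0,0.115]
    - [0,0,0.115]
    - [0,0,0.115]
    - [0,0,0]
    - [0,0,0]
    - [0,0,0]
    - [0,0,0]

```text
time_s: 12.53
position: [0.6701, 0.1102, 0.2125]
tool_rot: [[0.989, -0.149, 0.001], [-0.149, -0.989, -0.0], [0.001, -0.0, -1.0]]
ft_force: [-0.1, -0.4, -2.5]
grip_width: 0.009
gripper_force: 49.4
```

```bash
python3 - <<'E'
from h import *
s,im,P=cloud()
print(s['position'],s['tool_rot'][0],s['grip_width'])
trayfit(P)
print('block1');comps(P,.092,.106,.6,.8,0,.25,200)
comps(P,.125,.14,.6,.8,0,.25,100)
R=down(-8.5)
plan([([.6667,.1111,.21],R)])
E
```

```text
[0.67007351 0.11017761 0.21253074] [ 9.88769152e-01 -1.49448646e-01  8.16016818e-04] 0.009025531269058615
[319. 197.] 8568 [696.3 106.8] [102.6  90.2] 81.4 z 0.0693
rim 1602 [670.7  85.8] [151.9 134.6] 81.4
block1
[318. 184.] 5357 [707.9 105.7] [80.4 38.5] 81.4 z 0.0991
[318. 192.] 861 [708.  105.6] [30.1 10.3] -8.3 z 0.1347
1 dp [[-0.1, -0.06, 0.28]] 
turn [[0.0002, 0.0011, -0.0012]]
```

Request:
move_arm:
  jaw: [0,0,0,0,0,0,0,4,4,4,4,4]
  dp:
    - [-0.3,-0.1,2]
    - [0,0,3]
    - [0,0,2.5]
    - [0,0,1.5]
    - [0,0,1]
    - [0,0,0.4]
    - [0,0,0]
    - [0,0,0]
    - [0,0,0]
    - [0,0,0]
    - [0,0,-1.5]
    - [0,0,-3]
  turn:
    - [0,0,0]
    - [0,0,0]
    - [0,0,0]
    - [0,0,0]
    - [0,0,0]
    - [0,0,0]
    - [0,0,0]
    - [0,0,0]
    - [0,0,0]
    - [0,0,0]
    - [0,0,0]
    - [0,0,0]

```text
time_s: 13.58
position: [0.6618, 0.1121, 0.1532]
tool_rot: [[0.989, -0.148, -0.006], [-0.148, -0.989, 0.0], [-0.006, 0.001, -1.0]]
ft_force: [0.2, 0.1, 0.6]
grip_width: 0.0399
gripper_force: 0.0
```

```bash
python3 - <<'E'
from h import *
s=observe();p=np.array(s['position']);print(p)
R=down(-8.5)
plan([(p+[0,0,.07],R),([.54,.15,.22],R),([.4,.187,.22],down(79))])
E
```

```text
[0.6617917  0.11205225 0.15320124]
19 dp [[-0.02, 0.0, -3.5], [-0.01, 0.0, -3.5], [-3.15, -0.49, 0.08], [-3.15, -0.49, 0.08], [-3.15, -0.48, 0.08], [-3.16, -0.49, 0.08], [-1.11, -0.12, 0.0], [-1.08, -0.25, 0.0], [-1.05, -0.38, 0.0], [-1.0, -0.5, 0.0], [-0.93, -0.61, 0.0], [-0.85, -0.71, 0.0], [-0.76, -0.81, 0.0], [-0.66, -0.89, 0.0], [-0.56, -0.97, 0.0], [-0.44, -1.03, 0.0], [-0.31, -1.07, 0.0], [-0.19, -1.1, 0.0], [-0.06, -1.11, 0.0]] 
turn [[0.0004, 0.003, -0.0002], [0.0004, 0.0029, -0.0003], [0.0, 0.0, 0.0], [0.0, 0.0, 0.0], [0.0, 0.0, 0.0], [0.0, 0.0, 0.0], [-0.0, 0.0, -0.1175], [-0.0, 0.0, -0.1175], [-0.0, 0.0, -0.1175], [-0.0, 0.0, -0.1175], [-0.0, 0.0, -0.1175], [-0.0, 0.0, -0.1175], [-0.0, 0.0, -0.1174], [-0.0, 0.0, -0.1175], [-0.0, 0.0, -0.1174], [-0.0, 0.0, -0.1175], [-0.0, 0.0, -0.1174], [-0.0, 0.0, -0.1175], [-0.0, 0.0, -0.1174]]
```

Request:
move_arm:
  jaw: [4,4,4,4,4,4,4,4,4,4,4]
  dp:
    - [0,0,-3.5]
    - [0,0,-3.5]
    - [-3.15,-0.5,0]
    - [-3.15,-0.5,0]
    - [-3.15,-0.5,0]
    - [-3.15,-0.5,0]
    - [-1.1,-0.12,0]
    - [-1.1,-0.25,0]
    - [-1.05,-0.38,0]
    - [-1,-0.5,0]
    - [-0.93,-0.6,0]
  turn:
    - [0,0,0]
    - [0,0,0]
    - [0,0,0]
    - [0,0,0]
    - [0,0,0]
    - [0,0,0]
    - [0,0,-0.1175]
    - [0,0,-0.1175]
    - [0,0,-0.1175]
    - [0,0,-0.1175]
    - [0,0,-0.1175]

```text
time_s: 14.5
position: [0.4871, 0.1649, 0.2263]
tool_rot: [[0.903, 0.43, 0.002], [0.43, -0.903, 0.0], [0.002, 0.001, -1.0]]
ft_force: [0.5, -0.4, 0.5]
grip_width: 0.0402
gripper_force: 0.0
```

Request:
move_arm:
  jaw: [4,4,4,4,4,4,4,4,4]
  dp:
    - [-0.85,-0.7,0]
    - [-0.76,-0.8,0]
    - [-0.66,-0.9,0]
    - [-0.56,-0.97,0]
    - [-0.44,-1.03,0]
    - [-0.3,-1.07,0]
    - [-0.19,-1.1,0]
    - [0,-1.1,0]
    - [0,0,0]
  turn:
    - [0,0,-0.1175]
    - [0,0,-0.1175]
    - [0,0,-0.1175]
    - [0,0,-0.1175]
    - [0,0,-0.1175]
    - [0,0,-0.1175]
    - [0,0,-0.1175]
    - [0,0,-0.1175]
    - [0,0,0]

```text
time_s: 15.25
position: [0.4005, 0.1884, 0.2263]
tool_rot: [[0.186, 0.983, 0.001], [0.983, -0.186, 0.0], [0.001, 0.001, -1.0]]
ft_force: [0.4, 0.3, -0.7]
grip_width: 0.0399
gripper_force: 0.0
```

```bash
python3 - <<'E'
from h import *
s,im,P=cloud()
print(s['position'],s['tool_rot'][0])
print('blocks');comps(P,.022,.036,.35,.5,amin=150)
print('plates');comps(P,.055,.072,.35,.5)
R=down(79)
plan([([.4102,.1868,.12],R),([.4102,.1868,.037],R)])
E
```

```text
[0.40049252 0.18841921 0.2262617 ] [0.18593722 0.98256086 0.00122434]
blocks
[397.  86.] 302 [492.3 291.5] [17.  15.3] 89.8 z 0.0333
[328. 211.] 3024 [410.2 187.6] [80.6 38. ] -10.8 z 0.029
plates
[329. 220.] 420 [410.5 187.1] [30.5  9.5] 79.6 z 0.0647
6 dp [[0.01, 0.29, 3.54], [0.01, 0.29, 3.54], [0.0, 0.29, 3.55], [0.0, -0.0, 2.77], [0.0, -0.0, 2.76], [0.0, -0.0, 2.77]] 
turn [[0.0006, -0.0002, -0.0005], [0.0006, -0.0002, -0.0005], [0.0006, -0.0003, -0.0004], [-0.0, 0.0, -0.0], [-0.0, 0.0, -0.0], [-0.0, 0.0, -0.0]]
```

Request:
move_arm:
  jaw: [4,4,4,4,4,4,4,4,0,0,0,0]
  dp:
    - [0,0.3,3.5]
    - [0,0.3,3.5]
    - [0,0.3,3.5]
    - [0,0,3]
    - [0,0,3]
    - [0,0,2]
    - [0,0,0.4]
    - [0,0,0]
    - [0,0,0]
    - [0,0,0]
    - [0,0,0]
    - [0,0,0]
  turn:
    - [0,0,0]
    - [0,0,0]
    - [0,0,0]
    - [0,0,0]
    - [0,0,0]
    - [0,0,0]
    - [0,0,0]
    - [0,0,0]
    - [0,0,0]
    - [0,0,0]
    - [0,0,0]
    - [0,0,0]

```text
time_s: 16.3
position: [0.4115, 0.1865, 0.0378]
tool_rot: [[0.191, 0.982, 0.003], [0.982, -0.191, 0.001], [0.001, 0.003, -1.0]]
ft_force: [-0.4, -0.0, 6.8]
grip_width: 0.0093
gripper_force: 49.9
```

Request:
move_arm:
  jaw: [0,0]
  dp:
    - [0,0,0]
    - [0,0,0]
  turn:
    - [0,0,0]
    - [0,0,0]

```text
time_s: 16.47
position: [0.4115, 0.1865, 0.0378]
tool_rot: [[0.191, 0.982, 0.003], [0.982, -0.191, 0.001], [0.001, 0.003, -1.0]]
ft_force: [-0.2, 0.4, 7.8]
grip_width: 0.0092
gripper_force: 49.9
```

```bash
python3 - <<'E'
from h import *
s=observe();p=np.array(s['position']);print(p,s['grip_width'],s['gripper_force'],s['tool_rot'][0])
R=np.array(s['tool_rot'])
plan([(p+[0,0,.185],R),([.56,.137,.223],down(-8.5)),([.6,.121,.223],down(-8.5))])
E
```

```text
[0.41145692 0.18645302 0.03776947] 0.009192707272315694 49.93136465549469 [0.19126881 0.9815327  0.00312934]
20 dp [[0.0, 0.01, -3.7], [0.01, 0.01, -3.7], [0.0, 0.01, -3.7], [0.01, 0.01, -3.7], [0.0, 0.01, -3.7], [-0.15, 1.19, 0.0], [-0.01, 1.21, 0.0], [0.13, 1.2, 0.0], [0.27, 1.17, 0.0], [0.4, 1.14, 0.0], [0.53, 1.08, 0.0], [0.65, 1.01, 0.0], [0.77, 0.93, 0.0], [0.87, 0.83, 0.0], [0.96, 0.72, 0.0], [1.04, 0.6, 0.0], [1.11, 0.48, 0.0], [1.16, 0.35, 0.0], [2.1, 0.49, 0.0], [2.09, 0.5, 0.0]] 
turn [[0.0, 0.0, 0.0], [0.0, 0.0, 0.0], [0.0, 0.0, 0.0], [0.0, 0.0, 0.0], [0.0, 0.0, 0.0], [0.0001, -0.0002, 0.1174], [0.0001, -0.0002, 0.1174], [0.0001, -0.0003, 0.1174], [0.0001, -0.0002, 0.1174], [0.0001, -0.0003, 0.1175], [0.0001, -0.0003, 0.1174], [0.0001, -0.0002, 0.1175], [0.0001, -0.0003, 0.1174], [0.0001, -0.0002, 0.1175], [0.0001, -0.0003, 0.1174], [0.0001, -0.0003, 0.1175], [0.0002, -0.0002, 0.1174], [0.0001, -0.0003, 0.1175], [0.0, 0.0, -0.0], [0.0, 0.0, -0.0]]
```

Request:
move_arm:
  jaw: [0,0,0,0,0,0,0,0,0,0,0,0]
  dp:
    - [0,0,-2]
    - [0,0,-3.7]
    - [0,0,-3.7]
    - [0,0,-3.7]
    - [0,0,-3.5]
    - [0,0,-1.9]
    - [-0.15,1.2,0]
    - [0,1.2,0]
    - [0.13,1.2,0]
    - [0.27,1.17,0]
    - [0.4,1.14,0]
    - [0.53,1.08,0]
  turn:
    - [0,0,0]
    - [0,0,0]
    - [0,0,0]
    - [0,0,0]
    - [0,0,0]
    - [0,0,0]
    - [0,0,0.1175]
    - [0,0,0.1175]
    - [0,0,0.1175]
    - [0,0,0.1175]
    - [0,0,0.1175]
    - [0,0,0.1175]

```text
time_s: 17.47
position: [0.4794, 0.1634, 0.2218]
tool_rot: [[0.785, 0.619, 0.0], [0.619, -0.785, 0.0], [0.0, 0.0, -1.0]]
ft_force: [0.6, -0.3, -4.0]
grip_width: 0.0096
gripper_force: 49.6
```

Request:
move_arm:
  jaw: [0,0,0,0,0,0,0,0,0,0]
  dp:
    - [0.65,1,0]
    - [0.77,0.93,0]
    - [0.87,0.83,0]
    - [0.96,0.72,0]
    - [1.04,0.6,0]
    - [1.1,0.48,0]
    - [1.16,0.35,0]
    - [2.1,0.5,0]
    - [2.1,0.5,0]
    - [0,0,0]
  turn:
    - [0,0,0.1175]
    - [0,0,0.1175]
    - [0,0,0.1175]
    - [0,0,0.1175]
    - [0,0,0.1175]
    - [0,0,0.1175]
    - [0,0,0.1175]
    - [0,0,0]
    - [0,0,0]
    - [0,0,0]

```text
time_s: 18.3
position: [0.6014, 0.1193, 0.221]
tool_rot: [[0.989, -0.15, 0.001], [-0.15, -0.989, -0.001], [0.001, 0.0, -1.0]]
ft_force: [-0.2, -0.9, -3.6]
grip_width: 0.0091
gripper_force: 49.6
```

```bash
python3 - <<'E'
from h import *
s,im,P=cloud()
print(s['position'],s['tool_rot'][0],s['grip_width'])
trayfit(P)
print('blocks');comps(P,.092,.106,.6,.8,0,.25,200)
comps(P,.125,.14,.6,.8,0,.25,100)
R=down(-8.5)
plan([([.625,.1174,.21],R)])
E
```

```text
[0.60136791 0.11926467 0.22104817] [ 0.98863806 -0.15031177  0.00107638] 0.009058047142749182
[318. 162.] 12884 [666.9 111.3] [150.6 102.6] -8.8 z 0.0694
rim 2683 [663.3  87.2] [151.6 150.4] 81.6
blocks
[315.  88.] 5204 [707.8 105.8] [79.9 38.8] 81.7 z 0.0991
[314. 152.] 5074 [661.4 113.6] [80.5 37.9] 81.7 z 0.0991
[315.  81.] 773 [707.2 105.8] [30.   9.7] -8.5 z 0.1349
[314. 156.] 787 [661.3 113.5] [29.3  9.9] -8.7 z 0.1348
1 dp [[2.53, -0.11, 1.1]] 
turn [[0.0002, 0.0004, -0.002]]
```

Request:
move_arm:
  jaw: [0,0,0,0,0,0,0,0]
  dp:
    - [0.9,-0.1,2]
    - [0.9,-0.1,3]
    - [0,0,2]
    - [0,0,1]
    - [0,0,1]
    - [0,0,0]
    - [0,0,0]
    - [0,0,0]
  turn:
    - [0,0,0]
    - [0,0,0]
    - [0,0,0]
    - [0,0,0]
    - [0,0,0]
    - [0,0,0]
    - [0,0,0]
    - [0,0,0]

```text
time_s: 19.02
position: [0.6176, 0.1203, 0.133]
tool_rot: [[0.989, -0.148, 0.003], [-0.148, -0.989, 0.0], [0.003, -0.0, -1.0]]
ft_force: [-0.7, -1.1, -2.8]
grip_width: 0.009
gripper_force: 49.5
```

```bash
python3 - <<'E'
from h import *
s,im,P=cloud()
print(s['position'],s['tool_rot'][0],s['grip_width'])
comps(P,.105,.119,.55,.8,0,.25,200)
comps(P,.092,.1055,.6,.8,0,.25,200)
plan([([.6193,.1184,.109],down(-8.5))])
E
```

```text
[0.61762435 0.12029276 0.13295144] [ 0.98897751 -0.14804379  0.00255192] 0.009047789931161093
[318. 257.] 1643 [635.7 118.3] [79.  2.] 81.2 z 0.1118
[322. 100.] 11221 [707.6 105.4] [80.6 38.5] 81.4 z 0.0992
[320. 194.] 10702 [661.1 113.4] [81.  38.8] 81.5 z 0.0992
[318. 250.] 859 [635.6 118.4] [79.   1.9] 81.6 z 0.1016
1 dp [[0.19, 0.16, 2.39]] 
turn [[-0.0004, -0.0025, -0.0002]]
```

Request:
move_arm:
  jaw: [0,0,0,0]
  dp:
    - [0.25,0.15,0.5]
    - [0,0,1]
    - [0,0,0.7]
    - [0,0,0]
  turn:
    - [0,0,0]
    - [0,0,0]
    - [0,0,0]
    - [0,0,0]

```text
time_s: 19.4
position: [0.6193, 0.1183, 0.1083]
tool_rot: [[0.989, -0.148, -0.001], [-0.148, -0.989, 0.0], [-0.001, 0.0, -1.0]]
ft_force: [-0.0, -0.2, -2.3]
grip_width: 0.0092
gripper_force: 49.6
```

```bash
python3 - <<'E'
from h import *
s,im,P=cloud()
print(s['position'],s['ft_force'])
u=np.array([.989,-.148]);v=np.array([.148,.989])
d=(np.array(s['position'][:2])-[.6668,.1112]);print(d@u,d@v)
comps(P,.082,.0965,.55,.645,0,.25,200)
E
```

```text
[0.61927334 0.11826631 0.10833173] [-0.0396228  -0.24273511 -2.33815113]
-0.04804968297889741 -4.536986860747442e-05
[268. 259.] 700 [640.7 139.7] [32.1  1.7] 81.9 z 0.0899
[365. 259.] 741 [633.9  94.1] [33.5  1.4] 81.2 z 0.0898
[505. 333.] 1544 [575.4  18.2] [51.8 12.1] -5.2 z 0.0892
```

Request:
move_arm:
  jaw: [0,0,4,4,4,4,4,4,4]
  dp:
    - [0,0,0.1]
    - [0,0,0]
    - [0,0,0]
    - [0,0,0]
    - [0,0,0]
    - [0,0,-1.5]
    - [0,0,-3]
    - [-0.5,0,-4]
    - [-1.5,0,-3]
  turn:
    - [0,0,0]
    - [0,0,0]
    - [0,0,0]
    - [0,0,0]
    - [0,0,0]
    - [0,0,0]
    - [0,0,0]
    - [0,0,0]
    - [0,0,0]

```text
time_s: 20.2
position: [0.6007, 0.1209, 0.2258]
tool_rot: [[0.989, -0.149, 0.003], [-0.149, -0.989, -0.0], [0.003, -0.0, -1.0]]
ft_force: [0.3, 0.7, 0.5]
grip_width: 0.0397
gripper_force: 0.0
```

```bash
python3 - <<'E'
from h import *
s,im,P=cloud(save='w3.png')
print(s['position'])
trayfit(P)
comps(P,.092,.106,.58,.8,0,.25,200)
plan([([.44,-.14,.24],down(8))])
E
```

```text
[0.60073141 0.12090932 0.2258208 ]
[321. 123.] 6985 [667.  111.3] [149.8 102.8] -8.7 z 0.0698
rim 2431 [663.3  86.9] [152.2 149.8] 81.3
[318.  88.] 5015 [707.4 105.8] [80.6 38. ] 81.5 z 0.0991
[317. 150.] 4936 [661.5 113.5] [80.3 37.6] 81.4 z 0.0991
[318. 207.] 4723 [619.  119.6] [80.6 38.4] 81.4 z 0.0991
9 dp [[-1.33, 3.14, -0.11], [-1.42, 3.1, -0.1], [-1.52, 3.05, -0.1], [-1.62, 3.0, -0.1], [-1.72, 2.94, -0.1], [-1.81, 2.89, -0.09], [-1.9, 2.83, -0.09], [-1.99, 2.77, -0.09], [-2.08, 2.7, -0.09]] 
turn [[-0.0, -0.0013, -0.032], [-0.0, -0.0013, -0.032], [-0.0, -0.0013, -0.032], [-0.0001, -0.0013, -0.032], [-0.0, -0.0013, -0.032], [-0.0001, -0.0013, -0.0319], [-0.0, -0.0012, -0.032], [-0.0001, -0.0013, -0.0319], [-0.0, -0.0012, -0.032]]
```

View pics/w3.png

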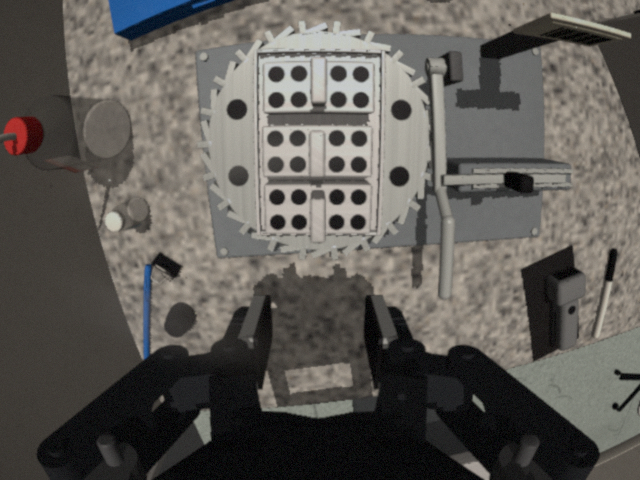

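All three blocks stand in the tray at (318,88), (317,150), (318,207). The grey scanner is on its mat at (567,310). Next, over to the scanner.

Request:
move_arm:
  jaw: [6,6,6,6,6,6,6,6,6,6,6]
  dp:
    - [-1.33,3.14,-0.1]
    - [-1.42,3.1,-0.1]
    - [-1.52,3.05,-0.1]
    - [-1.62,3,-0.1]
    - [-1.72,2.94,-0.1]
    - [-1.81,2.89,-0.1]
    - [-1.9,2.83,-0.1]
    - [-1.99,2.77,-0.1]
    - [-2.08,2.7,-0.1]
    - [0,0,0]
    - [0,0,0]
  turn:
    - [0,0,-0.032]
    - [0,0,-0.032]
    - [0,0,-0.032]
    - [0,0,-0.032]
    - [0,0,-0.032]
    - [0,0,-0.032]
    - [0,0,-0.032]
    - [0,0,-0.032]
    - [0,0,-0.032]
    - [0,0,0]
    - [0,0,0]

```text
time_s: 21.17
position: [0.4393, -0.1417, 0.2326]
tool_rot: [[0.991, 0.136, 0.001], [0.136, -0.991, -0.0], [0.001, 0.0, -1.0]]
ft_force: [0.7, 0.3, -0.5]
grip_width: 0.0599
gripper_force: 0.0
```

```bash
python3 - <<'E'
from h import *
s,im,P=cloud(save='w4.png')
print(s['position'],s['tool_rot'][0])
print('scanner');comps(P,.02,.045,.33,.56,-.25,-.1,100)
print('mat');comps(P,.0015,.005,.33,.56,-.3,-.08,300)
print('hi');comps(P,.0325,.045,.33,.56,-.25,-.1,100)
for q in('scanner','window','mat','label'):
    for r in cams.mark_of('wrist',q)[:2]:
        c=np.array(r['location'])*[640,480]; print(q,r['p'],c, P[min(int(c[1]),479),min(int(c[0]),639)])
# sign face
m=(P[...,2]>.128)&(P[...,2]<.173)&(P[...,0]>.68)&(P[...,0]<.8)&(P[...,1]>-.15)&(P[...,1]<0)
print(m.sum(), rect(P[m]) if m.sum()>5 else '')
E
```

```text
[ 0.43931567 -0.14167286  0.23259732] [9.90764832e-01 1.35589409e-01 7.47927547e-04]
scanner
[347. 213.] 3950 [ 432.6 -170.5] [109.   45.7] 8.0 z 0.0313
mat
[328. 208.] 4995 [ 431.7 -160.6] [150.2  80.2] 13.4 z 0.0023
hi
[348. 185.] 1258 [ 468.1 -165.3] [43.3 30.9] -83.0 z 0.0339
scanner 0.79 [345.6   218.688] [ 0.43599716 -0.16715298  0.03126079]
window 0.74 [349.504 164.304] [ 0.48650238 -0.16410316  0.02031553]
mat 0.96 [337.024 215.712] [ 0.43754253 -0.15927718  0.02994322]
0
```

View pics/w4.png

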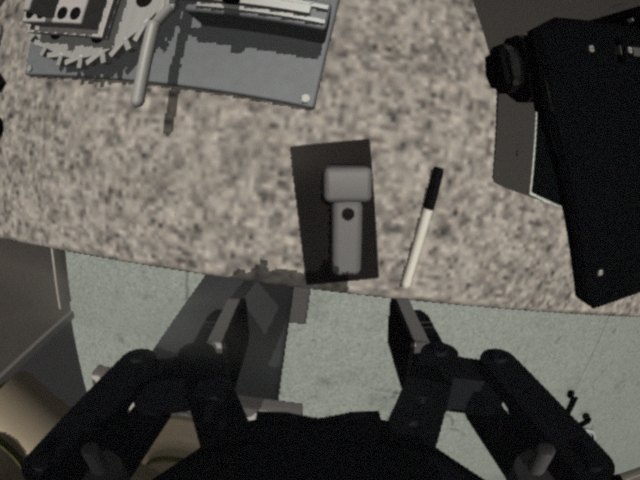

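Wrist view: grey scanner at (347,213) on the mat, head forward. The marker is at (425,225), about 70 mm to the right. I grip the handle with 5 cm of opening.

```bash
python3 - <<'E'
from h import *
plan([([.428,-.171,.09],down(8)),([.428,-.171,.008],down(8))])
E
```

```text
7 dp [[-0.41, 0.73, 3.56], [-0.41, 0.73, 3.56], [-0.41, 0.74, 3.55], [-0.42, 0.73, 3.56], [0.0, 0.0, 2.73], [0.0, 0.0, 2.73], [0.0, 0.0, 2.74]] 
turn [[-0.0, -0.0, 0.0003], [-0.0, -0.0, 0.0003], [-0.0001, -0.0, 0.0003], [-0.0, -0.0, 0.0004], [-0.0, -0.0, -0.0], [-0.0, -0.0, -0.0], [-0.0, -0.0, -0.0]]
```

Request:
move_arm:
  jaw: [5,5,5,5,5,5,5,5,5,5]
  dp:
    - [-0.41,0.73,3.5]
    - [-0.41,0.73,3.5]
    - [-0.41,0.73,3.5]
    - [-0.41,0.73,3.5]
    - [0,0,3]
    - [0,0,2]
    - [0,0,1]
    - [0,0,1]
    - [0,0,0]
    - [0,0,0]
  turn:
    - [0,0,0]
    - [0,0,0]
    - [0,0,0]
    - [0,0,0]
    - [0,0,0]
    - [0,0,0]
    - [0,0,0]
    - [0,0,0]
    - [0,0,0]
    - [0,0,0]

```text
time_s: 22.25
position: [0.4279, -0.1712, 0.0222]
tool_rot: [[0.99, 0.14, -0.001], [0.14, -0.99, 0.001], [-0.001, -0.001, -1.0]]
ft_force: [0.3, 0.3, -0.3]
grip_width: 0.0498
gripper_force: 0.0
```

Request:
move_arm:
  jaw: [5,5,5,0,0,0,0,0,0]
  dp:
    - [0,0,0.8]
    - [0,0,0.5]
    - [0,0,0]
    - [0,0,0]
    - [0,0,0]
    - [0,0,0]
    - [0,0,0]
    - [0,0,0]
    - [0,0,0]
  turn:
    - [0,0,0]
    - [0,0,0]
    - [0,0,0]
    - [0,0,0]
    - [0,0,0]
    - [0,0,0]
    - [0,0,0]
    - [0,0,0]
    - [0,0,0]
  force: 60

```text
time_s: 23.0
position: [0.4278, -0.1719, 0.0097]
tool_rot: [[0.99, 0.139, 0.001], [0.139, -0.99, -0.001], [0.001, 0.001, -1.0]]
ft_force: [-0.4, 1.6, 5.5]
grip_width: 0.0292
gripper_force: 59.9
```

```bash
python3 - <<'E'
from h import *
s=observe();p=np.array(s['position']);print(p,s['tool_rot'],s['grip_width'],s['gripper_force'])
R=np.array(s['tool_rot'])
plan([(p+[0,0,.2],R)])
E
```

```text
[ 0.42775851 -0.17189658  0.00973862] [[ 9.90311370e-01  1.38863255e-01  6.21897588e-04]
 [ 1.38863575e-01 -9.90311392e-01 -5.03984389e-04]
 [ 5.45887354e-04  5.85460393e-04 -9.99999680e-01]] 0.02921733700239486 59.90625500679016
6 dp [[0.0, 0.0, -3.33], [0.0, 0.0, -3.33], [0.0, 0.0, -3.33], [0.0, 0.0, -3.34], [0.01, 0.01, -3.33], [0.0, 0.0, -3.34]] 
turn [[0.0, 0.0, 0.0], [0.0, 0.0, 0.0], [0.0, 0.0, 0.0], [0.0, 0.0, 0.0], [0.0, 0.0, 0.0], [0.0, 0.0, 0.0]]
```

```bash
python3 - <<'E'
from h import *
s=observe();p=np.array(s['position'])
R=np.array(s['tool_rot'])
plan([(p+[0,0,.15],R),([.53,-.06,.21],down(-4.6))])
E
```

```text
9 dp [[0.0, 0.0, -3.75], [0.0, 0.0, -3.75], [0.0, 0.0, -3.75], [0.01, 0.01, -3.75], [2.34, -1.93, -1.01], [2.25, -2.03, -1.0], [2.16, -2.13, -1.01], [2.06, -2.22, -1.0], [1.96, -2.32, -1.01]] 
turn [[0.0, 0.0, 0.0], [0.0, 0.0, 0.0], [0.0, 0.0, 0.0], [0.0, 0.0, 0.0], [0.0001, -0.0001, 0.0439], [0.0001, -0.0001, 0.0439], [0.0001, -0.0001, 0.0439], [0.0001, -0.0002, 0.0439], [0.0001, -0.0001, 0.044]]
```

Request:
move_arm:
  jaw: [0,0,0,0,0,0,0,0,0,0,0,0]
  dp:
    - [0,0,-1]
    - [0,0,-3]
    - [0,0,-3.7]
    - [0,0,-3.7]
    - [0,0,-3.6]
    - [2.34,-1.93,-1]
    - [2.25,-2.03,-1]
    - [2.16,-2.13,-1]
    - [2.06,-2.22,-1]
    - [1.96,-2.32,-1]
    - [0,0,0]
    - [0,0,0]
  turn:
    - [0,0,0]
    - [0,0,0]
    - [0,0,0]
    - [0,0,0]
    - [0,0,0]
    - [0,0,0.044]
    - [0,0,0.044]
    - [0,0,0.044]
    - [0,0,0.044]
    - [0,0,0.044]
    - [0,0,0]
    - [0,0,0]

```text
time_s: 24.0
position: [0.5302, -0.0589, 0.2091]
tool_rot: [[0.997, -0.078, -0.0], [-0.078, -0.997, -0.0], [-0.0, 0.0, -1.0]]
ft_force: [-0.4, -0.2, -2.0]
grip_width: 0.0286
gripper_force: 59.7
```

```bash
python3 - <<'E'
from h import *
s,im,P=cloud(save='w5.png')
print(s['position'],s['tool_rot'][0],s['grip_width'],s['gripper_force'])
print('sign');comps(P,.12,.18,.69,.8,-.15,0,20)
print('handle/knob');comps(P,.083,.13,.45,.70,-.12,.1)
print('scanner held');comps(P,.21,.27,.45,.65,-.15,.1,100)
for q in('label','window','lock_knob','pawl_handle'):
    for r in cams.mark_of('wrist',q)[:2]:
        c=np.array(r['location'])*[640,480]; print(q,r['p'],c, P[min(int(c[1]),479),min(int(c[0]),639)])
for n in('scene',):
    s2,i2,P2=cloud(n)
    print(n);comps(P2,.12,.18,.69,.8,-.15,0,15)
    for r in cams.outline_of(n,'label')[:1]:
        Q=P2[r['mask']]; Q=Q[np.isfinite(Q[:,0])]; print(r['p'],np.median(Q,0),rect(Q),len(Q))
E
```

```text
[ 0.53024077 -0.05885746  0.20911663] [ 9.96955045e-01 -7.79781329e-02 -2.21602646e-04] 0.02855107649309442 59.7362744808197
sign
handle/knob
[116.  45.] 1028 [691.4  82.7] [34.6 17.1] 89.9 z 0.099
[114.  90.] 1919 [657.3  87.5] [38.3 29.8] -8.3 z 0.0991
[291. 113.] 449 [618.7 -47. ] [13.8 13.4] 85.5 z 0.1081
[116. 145.] 1570 [614.5  90.8] [37.9 24. ] -8.7 z 0.0991
[213. 201.] 1531 [561.3  18.3] [78.1 12.4] -4.8 z 0.09
scanner held
[318. 311.] 37024 [539.3 -58.6] [97.1 95.6] 39.3 z 0.233
label 0.64 [316.48  303.696] [ 0.54685299 -0.05868643  0.23204007]
lock_knob 0.64 [291.968 111.504] [ 0.6198465  -0.04763704  0.1083957 ]
lock_knob 0.29 [101.696  94.512] [0.65567206 0.09414794 0.09962719]
pawl_handle 0.59 [212.992 215.52 ] [0.55218394 0.01881374 0.09079691]
pawl_handle 0.37 [100.416 144.816] [0.61797124 0.1000079  0.09945125]
scene
[258. 218.] 332 [732.3 -73.2] [75.9 10.6] 83.4 z 0.1544
0.61 [0.61482695 0.04589715 0.0329058 ] (array([716.9,  11.1]), array([425.8, 390. ]), 84.1) 8165
```

View pics/w5.png

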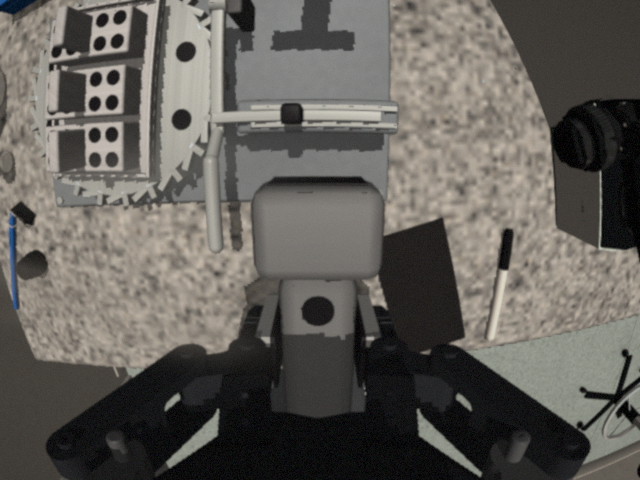

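The wrist view shows the scanner held square at (318,230); the label itself is out of frame. The earlier wrist depth and the scene depth agree on the sign's face, about (733,−74) with yaw −4.6°.

```bash
python3 - <<'E'
from h import *
plan([([.6034,-.0636,.1407],down(-4.6))],step=2)
E
```

```text
6 dp [[1.23, -0.05, 1.14], [1.23, -0.05, 1.14], [1.23, -0.05, 1.14], [1.24, -0.05, 1.14], [1.23, -0.04, 1.14], [1.23, -0.05, 1.15]] 
turn [[-0.0, 0.0001, -0.0002], [-0.0, 0.0001, -0.0003], [-0.0, 0.0001, -0.0002], [-0.0, 0.0001, -0.0003], [-0.0, 0.0001, -0.0002], [-0.0001, 0.0, -0.0003]]
```

Request:
move_arm:
  jaw: [0,0,0,0,0,0,0,0,0]
  dp:
    - [1.23,-0.05,1.14]
    - [1.23,-0.05,1.14]
    - [1.23,-0.05,1.14]
    - [1.23,-0.05,1.14]
    - [1.23,-0.05,1.14]
    - [1.23,-0.05,1.14]
    - [0,0,0]
    - [0,0,0]
    - [0,0,0]
  turn:
    - [0,0,0]
    - [0,0,0]
    - [0,0,0]
    - [0,0,0]
    - [0,0,0]
    - [0,0,0]
    - [0,0,0]
    - [0,0,0]
    - [0,0,0]

```text
time_s: 25.1
position: [0.6033, -0.0631, 0.1415]
tool_rot: [[0.997, -0.081, 0.0], [-0.081, -0.997, -0.0], [0.0, 0.0, -1.0]]
ft_force: [-0.1, -0.0, -2.1]
grip_width: 0.0289
gripper_force: 59.7
```

```bash
python3 - <<'E'
from h import *
s,im,P=cloud('wrist')
print(s['position'],s['tool_rot'][0],s['grip_width'])
comps(P,.145,.18,.55,.8,-.15,0,100)
import cv2
a=[]
s2,i2,P2=cloud('scene'); comps(P2,.155,.18,.5,.8,-.15,0,15); a.append(cv2.resize(i2[180:300,210:370],None,fx=3,fy=3))
s2,i2,P2=cloud('top'); comps(P2,.14,.18,.55,.8,-.15,0,8);a.append(cv2.resize(i2[160:280,220:330],None,fx=3,fy=3))
cv2.imwrite('pics/st.png',np.hstack(a)[:,:,::-1])
E
```

```text
[ 0.60331572 -0.06305859  0.14154042] [ 9.96722967e-01 -8.08904525e-02  2.48880578e-04] 0.02885407556910261
[394.   1.] 166 [727.4 -99.9] [22.4  2. ] 89.9 z 0.1466
[318. 286.] 26335 [611.  -62.6] [103.9  56.3] -1.4 z 0.1638
[255. 215.] 125 [732.9 -65.9] [58.9  9.3] 86.9 z 0.1685
[286. 245.] 74 [591.3 -41.9] [46.9 17.3] 21.4 z 0.163
[290. 185.] 98 [733.6 -74.3] [71.  12.6] 84.0 z 0.1687
[283. 243.] 75 [561.3 -57.9] [29.6 22.2] 79.7 z 0.1638
```

View pics/st.png

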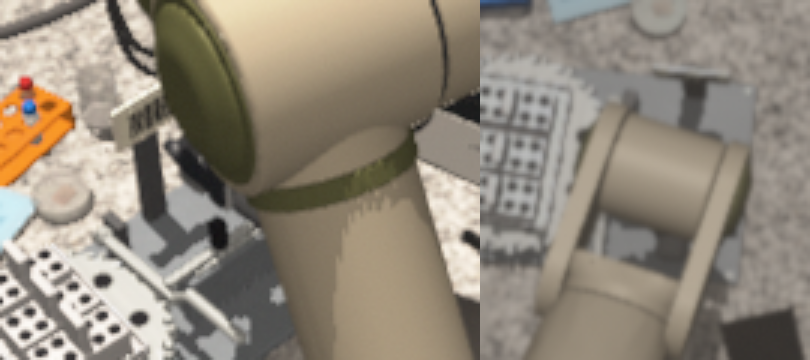

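The picture shows the scanner in front of the sign (label at (140,120)). The wrist depth puts the sign's face about 3.5 mm nearer, so I back off 4 mm and hold.

Request:
move_arm:
  jaw: [0,0,0,0,0,0,0,0,0,0,0,0]
  dp:
    - [-0.4,0,0.05]
    - [0,0,0]
    - [0,0,0]
    - [0,0,0]
    - [0,0,0]
    - [0,0,0]
    - [0,0,0]
    - [0,0,0]
    - [0,0,0]
    - [0,0,0]
    - [0,0,0]
    - [0,0,0]
  turn:
    - [0,0,0]
    - [0,0,0]
    - [0,0,0]
    - [0,0,0]
    - [0,0,0]
    - [0,0,0]
    - [0,0,0]
    - [0,0,0]
    - [0,0,0]
    - [0,0,0]
    - [0,0,0]
    - [0,0,0]

```text
time_s: 26.25
position: [0.5997, -0.0625, 0.1404]
tool_rot: [[0.997, -0.081, -0.0], [-0.081, -0.997, 0.0], [-0.0, -0.0, -1.0]]
ft_force: [-0.5, 0.3, -1.3]
grip_width: 0.0283
gripper_force: 59.7
```

Request:
move_arm:
  jaw: [0,0,0,0,0,0,0,0,0,0,0,0]
  dp:
    - [0,0,0]
    - [0,0,0]
    - [0,0,0]
    - [0,0,0]
    - [0,0,0]
    - [0,0,0]
    - [0,0,0]
    - [0,0,0]
    - [0,0,0]
    - [0,0,0]
    - [0,0,0]
    - [0,0,0]
  turn:
    - [0,0,0]
    - [0,0,0]
    - [0,0,0]
    - [0,0,0]
    - [0,0,0]
    - [0,0,0]
    - [0,0,0]
    - [0,0,0]
    - [0,0,0]
    - [0,0,0]
    - [0,0,0]
    - [0,0,0]

```text
time_s: 27.25
position: [0.5997, -0.0625, 0.1405]
tool_rot: [[0.997, -0.081, 0.0], [-0.081, -0.997, -0.0], [0.0, 0.0, -1.0]]
ft_force: [0.2, -0.6, -1.5]
grip_width: 0.0288
gripper_force: 59.7
```

Request:
move_arm:
  jaw: [0,0,0,0,0,0,0,0,0,0,0,0]
  dp:
    - [0,0,0]
    - [0,0,0]
    - [0,0,0]
    - [0,0,0]
    - [0,0,0]
    - [0,0,0]
    - [0,0,0]
    - [0,0,0]
    - [0,0,0]
    - [0,0,0]
    - [0,0,0]
    - [0,0,0]
  turn:
    - [0,0,0]
    - [0,0,0]
    - [0,0,0]
    - [0,0,0]
    - [0,0,0]
    - [0,0,0]
    - [0,0,0]
    - [0,0,0]
    - [0,0,0]
    - [0,0,0]
    - [0,0,0]
    - [0,0,0]

```text
time_s: 28.25
position: [0.5997, -0.0625, 0.1405]
tool_rot: [[0.997, -0.081, 0.0], [-0.081, -0.997, 0.0], [0.0, -0.0, -1.0]]
ft_force: [0.6, 0.5, -1.2]
grip_width: 0.029
gripper_force: 59.7
```

Request:
move_arm:
  jaw: [0,0,0,0,0,0,0,0,0,0,0,0]
  dp:
    - [0,0,0]
    - [0,0,0]
    - [0,0,0]
    - [0,0,0]
    - [0,0,0]
    - [0,0,0]
    - [0,0,0]
    - [0,0,0]
    - [0,0,0]
    - [0,0,0]
    - [0,0,0]
    - [0,0,0]
  turn:
    - [0,0,0]
    - [0,0,0]
    - [0,0,0]
    - [0,0,0]
    - [0,0,0]
    - [0,0,0]
    - [0,0,0]
    - [0,0,0]
    - [0,0,0]
    - [0,0,0]
    - [0,0,0]
    - [0,0,0]

```text
time_s: 29.25
position: [0.5997, -0.0625, 0.1405]
tool_rot: [[0.997, -0.081, 0.0], [-0.081, -0.997, 0.0], [0.0, -0.0, -1.0]]
ft_force: [-0.1, 0.2, -1.8]
grip_width: 0.0288
gripper_force: 59.7
```

```bash
python3 - <<'E'
from h import *
s,im,P=cloud('wrist',save='w6.png')
print(s['position'],s['tool_rot'][0],s['grip_width'],s['gripper_force'])
comps(P,.145,.18,.69,.8,-.15,0,20)
print('top faces');comps(P,.155,.2,.5,.70,-.12,0,100)
v=im[150:300,220:420]
# head top height & front edge
m=(P[...,2]>.15)&(P[...,2]<.18)&(P[...,0]>.63)&(P[...,0]<.69); Q=P[m]; print(np.median(Q,0),rect(Q),np.linalg.lstsq(np.c_[Q[:,:2],np.ones(len(Q))],Q[:,2],rcond=None)[0])
plan([([.52,-.1,.2],down(-4.6)),([.431,-.162,.1],down(10))])
E
```

```text
[ 0.59972774 -0.06246521  0.14046737] [ 9.96750781e-01 -8.05473810e-02  6.27449541e-06] 0.028831207113166817 59.68388557434082
top faces
[318. 312.] 35329 [609.3 -61.5] [96.  95.6] -51.1 z 0.1644
[ 0.64535199 -0.06472945  0.16431513] (array([643.8, -65.1]), array([46.4, 30. ]), 86.5) [-0.15208379  0.01070117  0.26233285]
7 dp [[-2.55, 1.46, -1.98], [-2.55, 1.46, -1.99], [-2.54, 1.46, -1.98], [-2.09, 1.72, 2.5], [-2.2, 1.59, 2.5], [-2.3, 1.44, 2.5], [-2.39, 1.3, 2.5]] 
turn [[-0.0, -0.0, -0.0001], [-0.0, -0.0, -0.0002], [-0.0, -0.0, -0.0001], [-0.0, -0.0, -0.0637], [-0.0, -0.0, -0.0637], [-0.0, -0.0, -0.0637], [-0.0, -0.0, -0.0637]]
```

```bash
python3 - <<'E'
from h import *
s,im,P=cloud('wrist')
for x in np.arange(.585,.672,.006):
    m=(abs(P[...,0]-x)<.002)&(abs(P[...,1]+.0627+(x-.6)*.08)<.004)&(P[...,2]>.1)&(P[...,2]<.19)
    print(round(x,3),m.sum(),np.round(np.median(P[m][:,2]),4) if m.sum() else '')
E
```

```text
0.585 154 0.1618
0.591 163 0.1617
0.597 178 0.1617
0.603 188 0.1617
0.609 199 0.1626
0.615 222 0.1627
0.621 264 0.1605
0.627 194 0.1638
0.633 265 0.1647
0.639 276 0.1648
0.645 293 0.1647
0.651 309 0.1646
0.657 443 0.1583
0.663 0 
0.669 0
```

```bash
python3 - <<'E'
from h import *
plan([([.52,-.1,.2],down(-4.6)),([.427,-.162,.1],down(13)),([.427,-.162,.03],down(13))])
E
```

```text
9 dp [[-2.55, 1.46, -1.98], [-2.55, 1.46, -1.99], [-2.55, 1.46, -1.98], [-2.19, 1.73, 2.5], [-2.32, 1.56, 2.5], [-2.43, 1.38, 2.5], [-2.53, 1.18, 2.5], [-0.0, 0.0, 3.5], [-0.0, 0.0, 3.5]] 
turn [[0.0, -0.0, -0.0001], [0.0, -0.0, -0.0002], [0.0, -0.0001, -0.0001], [0.0, 0.0, -0.0768], [0.0, 0.0, -0.0768], [0.0, 0.0, -0.0768], [-0.0, 0.0001, -0.0768], [0.0, -0.0, 0.0], [0.0, -0.0, 0.0]]
```

Request:
move_arm:
  jaw: [0,0,0,0,0,0,0,0,0,0,0,0]
  dp:
    - [-1.2,0.7,-1]
    - [-2.55,1.46,-2]
    - [-2.55,1.46,-2]
    - [-1.35,0.76,-1]
    - [-2.19,1.73,2.5]
    - [-2.32,1.56,2.5]
    - [-2.43,1.38,2.5]
    - [-2.53,1.18,2.5]
    - [0,0,3.5]
    - [0,0,3]
    - [0,0,0]
    - [0,0,0]
  turn:
    - [0,0,0]
    - [0,0,0]
    - [0,0,0]
    - [0,0,0]
    - [0,0,-0.077]
    - [0,0,-0.077]
    - [0,0,-0.077]
    - [0,0,-0.077]
    - [0,0,0]
    - [0,0,0]
    - [0,0,0]
    - [0,0,0]

```text
time_s: 30.35
position: [0.4268, -0.1619, 0.0353]
tool_rot: [[0.974, 0.225, -0.002], [0.225, -0.974, 0.001], [-0.001, -0.002, -1.0]]
ft_force: [0.5, 0.1, -0.9]
grip_width: 0.029
gripper_force: 59.7
```

```bash
python3 - <<'E'
from h import *
s,im,P=cloud('wrist')
print(s['position'],s['tool_rot'][0],s['grip_width'],s['gripper_force'])
plan([([.427,-.162,.0105],down(13))])
for x in np.arange(.42,.5,.008):
    m=(abs(P[...,0]-x)<.002)&(abs(P[...,1]+.162-(x-.427)*.23)<.004)&(P[...,2]>.0)&(P[...,2]<.1)
    print(round(x,3),np.round(np.median(P[m][:,2]),4) if m.sum() else '',end=' ')
E
```

```text
[ 0.42683454 -0.16189087  0.03532849] [ 0.97430929  0.22520689 -0.00180427] 0.02900868834621153 59.74803686141968
1 dp [[-0.06, -0.04, 2.59]] 
turn [[0.0007, -0.0006, 0.0006]]
0.42 0.0566 0.428 0.0567 0.436 0.0575 0.444 0.0573 0.452 0.0578 0.46 0.0597 0.468 0.0596 0.476 0.0596 0.484 0.0483 0.492 0.0021 0.5 0.0021
```

Request:
move_arm:
  jaw: [0,0,0,0,5,5,5,5,5,5,5]
  dp:
    - [0,0,1.3]
    - [0,0,0.8]
    - [0,0,0.4]
    - [0,0,0]
    - [0,0,0]
    - [0,0,0]
    - [0,0,0]
    - [0,0,-2]
    - [0,0,-4]
    - [-1,0,-4]
    - [-3,0,-4]
  turn:
    - [0,0,0]
    - [0,0,0]
    - [0,0,0]
    - [0,0,0]
    - [0,0,0]
    - [0,0,0]
    - [0,0,0]
    - [0,0,0]
    - [0,0,0]
    - [0,0,0]
    - [0,0,0]

```text
time_s: 31.32
position: [0.3942, -0.1701, 0.1466]
tool_rot: [[0.974, 0.227, 0.003], [0.227, -0.974, -0.002], [0.002, 0.003, -1.0]]
ft_force: [0.8, -1.3, -0.1]
grip_width: 0.0503
gripper_force: 0.0
```

```bash
python3 - <<'E'
from h import *
s,im,P=cloud('wrist')
print(s['position'])
print('scanner');comps(P,.02,.045,.33,.56,-.25,-.1,100)
print('mat');comps(P,.0015,.005,.33,.56,-.3,-.08,300)
plan([([.45,-.1,.24],down(13)),([.52,-.06,.24],down(40))])
E
```

```text
[ 0.39416827 -0.17010441  0.14657858]
scanner
[317. 173.] 7303 [ 431.5 -161.2] [110.5  45.8] 15.3 z 0.0313
mat
[318. 175.] 9179 [ 431.3 -161.1] [149.6  80.2] 13.8 z 0.0023
8 dp [[1.83, -1.39, -2.22], [1.83, -1.39, -2.22], [1.83, -1.4, -2.22], [1.82, -1.4, -2.22], [1.93, -0.58, 0.0], [1.99, -0.35, 0.0], [2.01, -0.11, 0.0], [2.01, 0.12, 0.0]] 
turn [[0.002, -0.0012, 0.0005], [0.0021, -0.0012, 0.0005], [0.002, -0.0013, 0.0005], [0.0021, -0.0012, 0.0005], [-0.0, -0.0, -0.1178], [-0.0, -0.0, -0.1178], [-0.0, -0.0, -0.1178], [-0.0, -0.0, -0.1178]]
```

The scanner lies on its mat again. Next, the lock knob.

```bash
python3 - <<'E'
from h import *
plan([([.45,-.1,.22],down(-4.6)),([.55,-.047,.2],down(-4.6))])
E
```

```text
8 dp [[1.83, -1.39, -1.72], [1.72, -1.53, -1.72], [1.59, -1.66, -1.72], [1.45, -1.79, -1.72], [2.39, -1.52, 0.5], [2.38, -1.52, 0.5], [2.39, -1.52, 0.5], [2.38, -1.52, 0.5]] 
turn [[0.0018, -0.0015, 0.0773], [0.0019, -0.0015, 0.0773], [0.0018, -0.0016, 0.0773], [0.0019, -0.0015, 0.0773], [-0.0, -0.0, -0.0], [-0.0, -0.0, -0.0], [-0.0, -0.0, -0.0], [-0.0, -0.0, -0.0]]
```

Request:
move_arm:
  jaw: [4,4,4,4,4,4,4,4,4,4]
  dp:
    - [1.83,-1.39,-1.72]
    - [1.72,-1.53,-1.72]
    - [1.59,-1.66,-1.72]
    - [1.45,-1.79,-1.72]
    - [2.39,-1.52,0.5]
    - [2.38,-1.52,0.5]
    - [2.39,-1.52,0.5]
    - [2.38,-1.52,0.5]
    - [0,0,0]
    - [0,0,0]
  turn:
    - [0,0,0.077]
    - [0,0,0.077]
    - [0,0,0.077]
    - [0,0,0.077]
    - [0,0,0]
    - [0,0,0]
    - [0,0,0]
    - [0,0,0]
    - [0,0,0]
    - [0,0,0]

```text
time_s: 32.2
position: [0.5517, -0.0454, 0.1921]
tool_rot: [[0.997, -0.079, -0.001], [-0.079, -0.997, 0.0], [-0.001, -0.0, -1.0]]
ft_force: [0.3, -0.8, -0.3]
grip_width: 0.0399
gripper_force: 0.0
```

```bash
python3 - <<'E'
from h import *
s,im,P=cloud('wrist',save='w7.png')
print(s['position'],s['tool_rot'][0])
print('knob');comps(P,.095,.118,.57,.70,-.15,0,50)
print('housing/bolt');comps(P,.06,.083,.57,.70,-.2,.04,100)
print('handle');comps(P,.083,.1,.45,.6,-.1,.06)
plan([([.618,-.0468,.15],down(-4.6)),([.618,-.0468,.084],down(-4.6))],step=3)
E
```

```text
[ 0.55170642 -0.04539139  0.19209093] [ 9.96869100e-01 -7.90633653e-02 -9.91235610e-04]
knob
[314. 145.] 519 [618.7 -47.4] [14.2 13.4] -4.8 z 0.1081
housing/bolt
[307. 134.] 7741 [643.9 -54.8] [145.9 106.8] 87.5 z 0.0678
handle
[229. 233.] 1717 [561.2  18.5] [77.9 12.4] -4.7 z 0.09
6 dp [[2.23, -0.15, 1.42], [2.22, -0.15, 1.41], [2.22, -0.15, 1.42], [0.0, 0.0, 2.2], [0.0, 0.0, 2.2], [0.0, 0.0, 2.2]] 
turn [[0.0, 0.0002, 0.0001], [0.0, 0.0003, 0.0], [0.0001, 0.0002, 0.0001], [-0.0, 0.0, -0.0], [-0.0, 0.0, -0.0], [-0.0, 0.0, -0.0]]
```

View pics/w7.png

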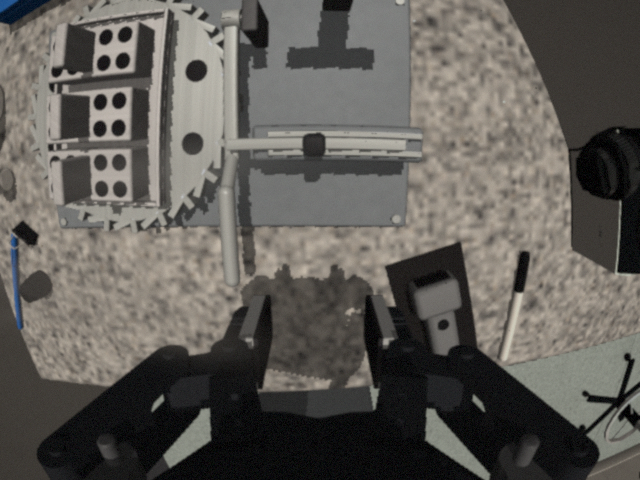

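Wrist view: knob at (314,145), bolt across the pawl arm at (232,145), handle at (230,250). I grip the knob.

Request:
move_arm:
  jaw: [4,4,4,4,4,4,4,4]
  dp:
    - [2.23,-0.12,1.4]
    - [2.25,-0.12,1.4]
    - [2.25,-0.12,1.4]
    - [0,0,2.5]
    - [0,0,2.5]
    - [0,0,1]
    - [0,0,0.5]
    - [0,0,0]
  turn:
    - [0,0,0]
    - [0,0,0]
    - [0,0,0]
    - [0,0,0]
    - [0,0,0]
    - [0,0,0]
    - [0,0,0]
    - [0,0,0]

```text
time_s: 32.92
position: [0.6184, -0.0483, 0.0858]
tool_rot: [[0.997, -0.081, -0.001], [-0.081, -0.997, 0.0], [-0.001, -0.0, -1.0]]
ft_force: [0.4, 0.5, -0.1]
grip_width: 0.0398
gripper_force: 0.0
```

Request:
move_arm:
  jaw: [0,0,0,0,0,0]
  dp:
    - [0,0,0]
    - [0,0,0]
    - [0,0,0]
    - [0,0,0]
    - [0,0,0]
    - [0,0,0]
  turn:
    - [0,0,0]
    - [0,0,0]
    - [0,0,0]
    - [0,0,0]
    - [0,0,0]
    - [0,0,0]
  force: 40

```text
time_s: 33.42
position: [0.6194, -0.0482, 0.0874]
tool_rot: [[0.997, -0.081, 0.003], [-0.081, -0.997, -0.001], [0.003, 0.001, -1.0]]
ft_force: [-1.9, -0.4, 7.5]
grip_width: 0.0131
gripper_force: 39.9
```

Request:
move_arm:
  jaw: [0,0,0,0,0,0,0]
  dp:
    - [0,0.5,0]
    - [0,1,0]
    - [0,1,0]
    - [0,1,0]
    - [0,1,0]
    - [0,0.3,0]
    - [0,0,0]
  turn:
    - [0,0,0]
    - [0,0,0]
    - [0,0,0]
    - [0,0,0]
    - [0,0,0]
    - [0,0,0]
    - [0,0,0]

```text
time_s: 34.0
position: [0.6155, -0.0968, 0.0874]
tool_rot: [[0.997, -0.081, 0.003], [-0.081, -0.997, -0.001], [0.003, 0.001, -1.0]]
ft_force: [-2.4, -2.8, 7.1]
grip_width: 0.0132
gripper_force: 40.0
```

Request:
move_arm:
  jaw: [0,0,0,0,0]
  dp:
    - [0,0.3,0]
    - [0,0.3,0]
    - [0,0.2,0]
    - [0,0,0]
    - [0,0,0]
  turn:
    - [0,0,0]
    - [0,0,0]
    - [0,0,0]
    - [0,0,0]
    - [0,0,0]

```text
time_s: 34.42
position: [0.6151, -0.1005, 0.0874]
tool_rot: [[0.997, -0.08, 0.003], [-0.08, -0.997, 0.005], [0.003, -0.005, -1.0]]
ft_force: [1.8, 15.9, 9.0]
grip_width: 0.013
gripper_force: 40.5
```

```bash
python3 - <<'E'
from h import *
p=np.array(observe()['position']);R=down(-4.6)
plan([(p+[0,0,.07],R),([.5515,.0187,.15],R),([.5515,.0187,.067],R)],step=3.5)
E
```

```text
10 dp [[0.01, -0.01, -2.33], [0.0, -0.01, -2.33], [0.0, -0.0, -2.34], [-1.82, -2.84, 0.18], [-1.83, -2.85, 0.19], [-1.82, -2.84, 0.18], [-1.83, -2.85, 0.19], [0.0, 0.0, 2.77], [0.0, 0.0, 2.76], [0.0, 0.0, 2.77]] 
turn [[-0.0016, -0.0009, 0.0002], [-0.0017, -0.0009, 0.0001], [-0.0016, -0.0008, 0.0002], [-0.0, -0.0, -0.0], [-0.0, -0.0, -0.0], [-0.0, -0.0, -0.0], [-0.0, -0.0, -0.0], [-0.0, -0.0, -0.0], [-0.0, -0.0, -0.0], [-0.0, -0.0, -0.0]]
```

Request:
move_arm:
  jaw: [4,4,4,4,4,4]
  dp:
    - [0,0,0]
    - [0,0,0]
    - [0,0,0]
    - [0,0,-2]
    - [0,0,-3]
    - [0,0,-2]
  turn:
    - [0,0,0]
    - [0,0,0]
    - [0,0,0]
    - [0,0,0]
    - [0,0,0]
    - [0,0,0]

```text
time_s: 34.92
position: [0.6146, -0.1042, 0.1577]
tool_rot: [[0.997, -0.081, 0.001], [-0.081, -0.997, -0.001], [0.001, 0.001, -1.0]]
ft_force: [0.4, 0.0, -0.1]
grip_width: 0.0401
gripper_force: 0.0
```

```bash
python3 - <<'E'
from h import *
s,im,P=cloud('wrist')
p=s['position'];R=down(-4.6);print(p)
comps(P,.095,.118,.57,.70,-.2,0,50)
plan([([.5515,.0187,.15],R),([.5515,.0187,.067],R)],step=3.5)
E
```

```text
[ 0.61463995 -0.10419415  0.15765425]
[311. 267.] 704 [615.  -99.2] [14.3 14. ] 86.2 z 0.1078
7 dp [[-1.86, -2.94, 0.27], [-1.86, -2.95, 0.27], [-1.86, -2.94, 0.28], [-1.86, -2.95, 0.28], [0.0, 0.0, 2.77], [0.0, 0.0, 2.77], [0.0, 0.0, 2.76]] 
turn [[0.0006, -0.002, -0.0002], [0.0006, -0.002, -0.0002], [0.0007, -0.002, -0.0002], [0.0006, -0.0019, -0.0002], [0.0, -0.0, 0.0], [0.0, -0.0, 0.0], [0.0, -0.0, 0.0]]
```

Request:
move_arm:
  jaw: [4,4,4,4,4,4,4,4,4]
  dp:
    - [-1.86,-2.94,0.27]
    - [-1.86,-2.94,0.27]
    - [-1.86,-2.94,0.27]
    - [-1.86,-2.94,0.27]
    - [0,0,2.5]
    - [0,0,2.5]
    - [0,0,2]
    - [0,0,1]
    - [0,0,0]
  turn:
    - [0,0,0]
    - [0,0,0]
    - [0,0,0]
    - [0,0,0]
    - [0,0,0]
    - [0,0,0]
    - [0,0,0]
    - [0,0,0]
    - [0,0,0]

```text
time_s: 35.72
position: [0.5488, 0.0194, 0.0629]
tool_rot: [[0.997, -0.081, -0.004], [-0.081, -0.997, 0.001], [-0.004, -0.0, -1.0]]
ft_force: [-0.6, -0.1, -0.1]
grip_width: 0.0401
gripper_force: 0.0
```

Request:
move_arm:
  jaw: [0,0,0,0,0,0]
  dp:
    - [0,0,0]
    - [0,0,0]
    - [0,0,0]
    - [0,0,0]
    - [0,0,0]
    - [0,0,0]
  turn:
    - [0,0,0]
    - [0,0,0]
    - [0,0,0]
    - [0,0,0]
    - [0,0,0]
    - [0,0,0]
  force: 30

```text
time_s: 36.22
position: [0.5504, 0.0187, 0.066]
tool_rot: [[0.997, -0.081, 0.002], [-0.081, -0.997, -0.002], [0.003, 0.001, -1.0]]
ft_force: [-0.5, -4.8, 2.6]
grip_width: 0.0108
gripper_force: 29.4
```

Request:
move_arm:
  jaw: [0,0,0,0,0,0,0,0,0,0]
  dp:
    - [0.04,0,-0.84]
    - [0.04,0,-0.84]
    - [0.04,0,-0.84]
    - [0.04,0,-0.84]
    - [0.04,0,-0.84]
    - [0.04,0,-0.84]
    - [0.04,0,-0.84]
    - [0,0,0]
    - [0,0,0]
    - [0,0,0]
  turn:
    - [0,-0.05,0]
    - [0,-0.05,0]
    - [0,-0.05,0]
    - [0,-0.05,0]
    - [0,-0.05,0]
    - [0,-0.05,0]
    - [0,-0.05,0]
    - [0,0,0]
    - [0,0,0]
    - [0,0,0]

```text
time_s: 37.05
position: [0.5613, 0.0178, 0.1225]
tool_rot: [[0.937, -0.081, -0.34], [-0.077, -0.997, 0.026], [-0.341, 0.002, -0.94]]
ft_force: [0.5, -5.6, -1.0]
grip_width: 0.0108
gripper_force: 29.6
```

```bash
cat >> h.py <<'E'
def drum(save=None):
    s,im,P=cloud('top',save)
    comps(P,.063,.082,.55,.8,-.03,.22,100)
    comps(P,.09,.108,.55,.8,-.03,.25,60)
E
python3 - <<'E'
from h import *
s=observe();print(s['position'],s['grip_width'],s['gripper_force'],s['ft_force'])
drum()
E
```

```text
[0.56132006 0.01777007 0.12249906] 0.010835652204057855 29.642355144023895 [ 0.45514482 -5.64603224 -1.01847502]
[216. 204.] 157 [666.9 158.3] [154.5  41.4] -12.3 z 0.0738
[219. 196.] 111 [703.5 140.5] [39.4 27.3] -1.5 z 0.101
[218. 210.] 81 [657.5 142.5] [37.1 21.3] -3.1 z 0.1006
```

Request:
move_arm:
  jaw: [0,0,0,0,0,0,0,0,0,0,0,0]
  dp:
    - [0,0,0]
    - [0,0,0]
    - [0,0,0]
    - [0,0,0]
    - [0,0,0]
    - [0,0,0]
    - [0,0,0]
    - [0,0,0]
    - [0,0,0]
    - [0,0,0]
    - [0,0,0]
    - [0,0,0]
  turn:
    - [0,0,0]
    - [0,0,0]
    - [0,0,0]
    - [0,0,0]
    - [0,0,0]
    - [0,0,0]
    - [0,0,0]
    - [0,0,0]
    - [0,0,0]
    - [0,0,0]
    - [0,0,0]
    - [0,0,0]

```text
time_s: 38.1
position: [0.5613, 0.0178, 0.1225]
tool_rot: [[0.937, -0.081, -0.34], [-0.077, -0.997, 0.026], [-0.341, 0.002, -0.94]]
ft_force: [0.1, -5.6, -0.3]
grip_width: 0.0108
gripper_force: 29.6
```

Request:
move_arm:
  jaw: [0,0,0,0,0,0,0,0,0,0,0,0]
  dp:
    - [0,0,0]
    - [0,0,0]
    - [0,0,0]
    - [0,0,0]
    - [0,0,0]
    - [0,0,0]
    - [0,0,0]
    - [0,0,0]
    - [0,0,0]
    - [0,0,0]
    - [0,0,0]
    - [0,0,0]
  turn:
    - [0,0,0]
    - [0,0,0]
    - [0,0,0]
    - [0,0,0]
    - [0,0,0]
    - [0,0,0]
    - [0,0,0]
    - [0,0,0]
    - [0,0,0]
    - [0,0,0]
    - [0,0,0]
    - [0,0,0]

```text
time_s: 39.1
position: [0.5614, 0.0177, 0.1226]
tool_rot: [[0.937, -0.081, -0.34], [-0.077, -0.997, 0.026], [-0.341, 0.002, -0.94]]
ft_force: [0.3, -5.4, -0.9]
grip_width: 0.011
gripper_force: 29.6
```

```bash
python3 - <<'E'
from h import *
for n in('scene','wrist'):
    s,im,P=cloud(n,n+'8.png'); print(n,s['position'],s['grip_width'])
    comps(P,.09,.108,.57,.8,-.03,.25,60)
    comps(P,.063,.082,.57,.8,0.02,.22,100)
E
```

```text
scene [0.56135359 0.0177377  0.12255722] 0.010987435337895916
[245. 285.] 281 [633.5  77.2] [82.2 38.3] -42.0 z 0.1006
[210. 288.] 289 [695.  142.9] [86.4 37.8] -42.5 z 0.1007
[228. 286.] 288 [662.3 109.7] [84.8 38.5] -42.2 z 0.1007
[225. 296.] 707 [666.8 113.4] [150.4 105.9] 47.5 z 0.074
wrist [0.56134754 0.01774005 0.12255654] 0.011177190783507037
[26. 40.] 4417 [688.8 130.4] [48.4 33.6] -21.9 z 0.0992
[98. 75.] 11023 [661.7 107.7] [81.4 38.7] -41.7 z 0.0993
[185. 114.] 11069 [633.9  74.9] [80.5 38.4] -41.3 z 0.0992
[318. 127.] 2768 [635.   12.4] [37.9 10.9] -5.1 z 0.0963
[217.  73.] 8298 [642.7  84.2] [102.8  78.3] -41.6 z 0.0703
```

View pics/wrist8.png

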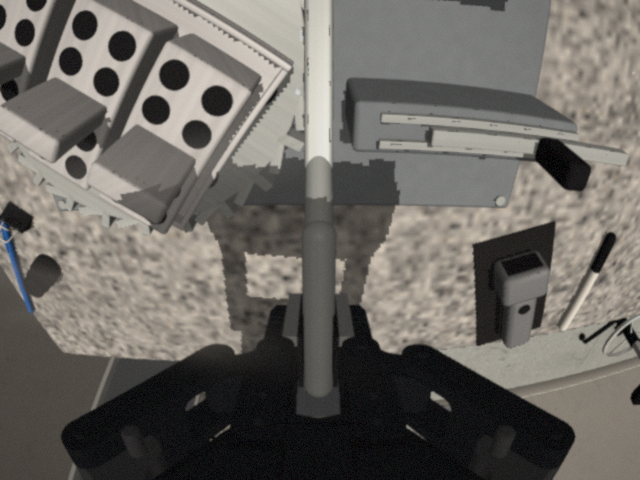

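Picture: the pawl bar is lifted in the fingers at (318,300). The drum is turning with the blocks standing, tray x now at −42° on its way to −4.6°. I keep holding.

Request:
move_arm:
  jaw: [0,0,0,0,0,0,0,0,0,0,0,0]
  dp:
    - [0,0,0]
    - [0,0,0]
    - [0,0,0]
    - [0,0,0]
    - [0,0,0]
    - [0,0,0]
    - [0,0,0]
    - [0,0,0]
    - [0,0,0]
    - [0,0,0]
    - [0,0,0]
    - [0,0,0]
  turn:
    - [0,0,0]
    - [0,0,0]
    - [0,0,0]
    - [0,0,0]
    - [0,0,0]
    - [0,0,0]
    - [0,0,0]
    - [0,0,0]
    - [0,0,0]
    - [0,0,0]
    - [0,0,0]
    - [0,0,0]

```text
time_s: 40.2
position: [0.5613, 0.0178, 0.1226]
tool_rot: [[0.937, -0.081, -0.34], [-0.077, -0.997, 0.026], [-0.341, 0.002, -0.94]]
ft_force: [-0.4, -5.9, -0.6]
grip_width: 0.011
gripper_force: 29.6
```

Request:
move_arm:
  jaw: [0,0,0,0,0,0,0,0,0,0,0,0]
  dp:
    - [0,0,0]
    - [0,0,0]
    - [0,0,0]
    - [0,0,0]
    - [0,0,0]
    - [0,0,0]
    - [0,0,0]
    - [0,0,0]
    - [0,0,0]
    - [0,0,0]
    - [0,0,0]
    - [0,0,0]
  turn:
    - [0,0,0]
    - [0,0,0]
    - [0,0,0]
    - [0,0,0]
    - [0,0,0]
    - [0,0,0]
    - [0,0,0]
    - [0,0,0]
    - [0,0,0]
    - [0,0,0]
    - [0,0,0]
    - [0,0,0]

```text
time_s: 41.2
position: [0.5613, 0.0178, 0.1226]
tool_rot: [[0.937, -0.081, -0.34], [-0.077, -0.997, 0.026], [-0.341, 0.002, -0.94]]
ft_force: [0.1, -5.9, -0.3]
grip_width: 0.0107
gripper_force: 29.6
```

Request:
move_arm:
  jaw: [0,0,0,0,0,0,0,0,0,0,0,0]
  dp:
    - [0,0,0]
    - [0,0,0]
    - [0,0,0]
    - [0,0,0]
    - [0,0,0]
    - [0,0,0]
    - [0,0,0]
    - [0,0,0]
    - [0,0,0]
    - [0,0,0]
    - [0,0,0]
    - [0,0,0]
  turn:
    - [0,0,0]
    - [0,0,0]
    - [0,0,0]
    - [0,0,0]
    - [0,0,0]
    - [0,0,0]
    - [0,0,0]
    - [0,0,0]
    - [0,0,0]
    - [0,0,0]
    - [0,0,0]
    - [0,0,0]

```text
time_s: 42.2
position: [0.5613, 0.0178, 0.1225]
tool_rot: [[0.937, -0.081, -0.34], [-0.077, -0.997, 0.026], [-0.341, 0.002, -0.94]]
ft_force: [0.9, -5.7, -0.4]
grip_width: 0.011
gripper_force: 29.6
```

Request:
move_arm:
  jaw: [0,0,0,0,0,0,0,0,0,0,0,0]
  dp:
    - [0,0,0]
    - [0,0,0]
    - [0,0,0]
    - [0,0,0]
    - [0,0,0]
    - [0,0,0]
    - [0,0,0]
    - [0,0,0]
    - [0,0,0]
    - [0,0,0]
    - [0,0,0]
    - [0,0,0]
  turn:
    - [0,0,0]
    - [0,0,0]
    - [0,0,0]
    - [0,0,0]
    - [0,0,0]
    - [0,0,0]
    - [0,0,0]
    - [0,0,0]
    - [0,0,0]
    - [0,0,0]
    - [0,0,0]
    - [0,0,0]

```text
time_s: 43.2
position: [0.5613, 0.0178, 0.1225]
tool_rot: [[0.937, -0.081, -0.34], [-0.077, -0.997, 0.026], [-0.341, 0.002, -0.94]]
ft_force: [-0.4, -6.0, -0.7]
grip_width: 0.0111
gripper_force: 29.6
```

```bash
python3 - <<'E'
from h import *
for n in('scene','wrist'):
    s,im,P=cloud(n); print(n,s['time_s'],s['position'],s['grip_width'])
    comps(P,.09,.108,.57,.8,-.03,.25,60)
    comps(P,.063,.082,.57,.8,0.02,.22,100)
E
```

```text
scene 43.2 [0.56134756 0.01775614 0.12254307] 0.011060843413171718
[235. 279.] 610 [664.3  85.3] [84.4 83.2] -3.6 z 0.1008
[213. 294.] 329 [669.7 154.1] [83.3 39.2] -3.9 z 0.101
[225. 299.] 632 [667.4 112.3] [151.2 106.6] 85.0 z 0.0739
wrist 43.25 [0.56134818 0.01777193 0.12255198] 0.010949441884407697
[61. 48.] 10175 [686.6 117.9] [69.  39.5] 84.3 z 0.0992
[184.  81.] 13604 [658.3  64.8] [71.7 42.9] -4.5 z 0.0992
[318. 127.] 2755 [635.4  12.4] [38.  10.8] -5.0 z 0.0963
[101. 148.] 4377 [640.7 107.1] [39.1 31.2] 85.4 z 0.0992
[ 30. 160.] 2587 [643.6 153.4] [39.5 28. ] 84.8 z 0.0992
[20.  7.] 608 [715.7 147.8] [41.5  8.8] 80.6 z 0.0697
[245.  86.] 4287 [649.9  68.6] [76.3 63.5] -5.0 z 0.0746
[ 63. 176.] 106 [620.5 152.1] [13.5  4. ] 88.3 z 0.0769
```

Request:
move_arm:
  jaw: [0,0,0,0,0,0,0,0,0,0,0,0]
  dp:
    - [0,0,0]
    - [0,0,0]
    - [0,0,0]
    - [0,0,0]
    - [0,0,0]
    - [0,0,0.84]
    - [0,0,0.84]
    - [0,0,0.84]
    - [0,0,0.84]
    - [0,0,0.84]
    - [0,0,0.84]
    - [0,0,0]
  turn:
    - [0,0,0]
    - [0,0,0]
    - [0,0,0]
    - [0,0,0]
    - [0,0,0]
    - [0,0.05,0]
    - [0,0.05,0]
    - [0,0.05,0]
    - [0,0.05,0]
    - [0,0.05,0]
    - [0,0.05,0]
    - [0,0,0]

```text
time_s: 44.3
position: [0.5506, 0.0186, 0.0732]
tool_rot: [[0.996, -0.081, -0.043], [-0.081, -0.997, 0.002], [-0.043, 0.002, -0.999]]
ft_force: [4.9, -4.8, -1.5]
grip_width: 0.0109
gripper_force: 29.5
```

Request:
move_arm:
  jaw: [4,4,4,4,4,4,4,4]
  dp:
    - [0,0,0]
    - [0,0,0]
    - [0,0,0]
    - [0,0,0]
    - [0,0,-2]
    - [0,0,-3]
    - [0,0,-3]
    - [0,0,0]
  turn:
    - [0,0,0]
    - [0,0,0]
    - [0,0,0]
    - [0,0,0]
    - [0,0.025,0]
    - [0,0.025,0]
    - [0,0,0]
    - [0,0,0]

```text
time_s: 44.97
position: [0.5538, 0.0193, 0.1588]
tool_rot: [[0.997, -0.08, 0.01], [-0.08, -0.997, -0.001], [0.01, 0.001, -1.0]]
ft_force: [-0.1, 0.5, 0.9]
grip_width: 0.0401
gripper_force: 0.0
```

```bash
python3 - <<'E'
from h import *
s,im,P=cloud('wrist'); print(s['position'],s['tool_rot'])
print('handle');comps(P,.078,.1,.45,.6,-.1,.06)
print('knob');comps(P,.095,.118,.57,.70,-.2,-.06,50)
# bar height profile along station x
for x in np.arange(.53,.66,.015):
    m=(abs(P[...,0]-x)<.003)&(abs(P[...,1]-(.0187-(x-.5515)*.081))<.003); print(round(x,3),np.round(np.nanmedian(P[m][:,2]),4) if m.sum() else '',end=' ')
print()
plan([([.6145,-.1,.16],down(-4.6)),([.6145,-.0995,.086],down(-4.6))],step=3.5)
E
```

```text
[0.5538085  0.01932687 0.15876922] [[ 9.96731280e-01 -8.02075977e-02  9.66935765e-03]
 [-8.01969944e-02 -9.96777935e-01 -1.47999879e-03]
 [ 9.75690950e-03  6.99707670e-04 -9.99952155e-01]]
handle
[319. 243.] 2342 [561.4  18.6] [77.7 11.7] -4.9 z 0.09
knob
[512. 152.] 655 [614.3 -98.4] [14.7 14.1] 85.0 z 0.1073
0.53 0.0906 0.545 0.0908 0.56 0.2337 0.575 0.0909 0.59 0.0907 0.605 0.0771 0.62 0.0661 0.635 0.0661 0.65 0.0659 
7 dp [[1.78, 2.85, -0.09], [1.77, 2.85, -0.09], [1.78, 2.85, -0.09], [1.77, 2.86, -0.09], [-0.0, -0.02, 2.47], [-0.0, -0.02, 2.46], [-0.0, -0.01, 2.47]] 
turn [[0.0001, -0.0015, -0.0], [0.0001, -0.0015, -0.0], [0.0001, -0.0015, -0.0], [0.0001, -0.0016, -0.0001], [-0.0, 0.0, 0.0], [-0.0, 0.0, 0.0], [-0.0, 0.0, 0.0]]
```

The pawl is down at its original height. Back to the knob.

Request:
move_arm:
  jaw: [4,4,4,4,4,4,4,4,4]
  dp:
    - [1.78,2.85,0]
    - [1.78,2.85,0]
    - [1.78,2.85,0]
    - [1.78,2.85,0]
    - [0,0,2.5]
    - [0,0,2.5]
    - [0,0,1.5]
    - [0,0,0.5]
    - [0,0,0]
  turn:
    - [0,0,0]
    - [0,0,0]
    - [0,0,0]
    - [0,0,0]
    - [0,0,0]
    - [0,0,0]
    - [0,0,0]
    - [0,0,0]
    - [0,0,0]

```text
time_s: 45.77
position: [0.6127, -0.0996, 0.0813]
tool_rot: [[0.997, -0.081, -0.004], [-0.081, -0.997, 0.001], [-0.004, -0.001, -1.0]]
ft_force: [-0.4, 0.3, 0.3]
grip_width: 0.0398
gripper_force: 0.0
```

Request:
move_arm:
  jaw: [0,0,0,0,0,0]
  dp:
    - [0,0,0]
    - [0,0,0]
    - [0,0,0]
    - [0,0,0]
    - [0,0,0]
    - [0,0,0]
  turn:
    - [0,0,0]
    - [0,0,0]
    - [0,0,0]
    - [0,0,0]
    - [0,0,0]
    - [0,0,0]
  force: 40

```text
time_s: 46.27
position: [0.614, -0.1, 0.0845]
tool_rot: [[0.997, -0.081, 0.002], [-0.081, -0.997, -0.001], [0.002, 0.0, -1.0]]
ft_force: [0.1, 0.7, 6.4]
grip_width: 0.013
gripper_force: 40.5
```

Request:
move_arm:
  jaw: [0,0,0,0,0,0,0,0]
  dp:
    - [0,-0.5,0]
    - [0,-1,0]
    - [0,-1,0]
    - [0,-1,0]
    - [0,-1,0]
    - [0,-0.8,0]
    - [0,0,0]
    - [0,0,0]
  turn:
    - [0,0,0]
    - [0,0,0]
    - [0,0,0]
    - [0,0,0]
    - [0,0,0]
    - [0,0,0]
    - [0,0,0]
    - [0,0,0]

```text
time_s: 46.93
position: [0.6184, -0.0464, 0.0845]
tool_rot: [[0.997, -0.08, 0.003], [-0.08, -0.997, 0.0], [0.003, -0.0, -1.0]]
ft_force: [0.5, 2.2, 6.2]
grip_width: 0.0129
gripper_force: 40.7
```

Full travel should end at about y = −0.040; continuing to the stop.

Request:
move_arm:
  jaw: [0,0,0,0,0,0]
  dp:
    - [0,-0.3,0]
    - [0,-0.3,0]
    - [0,-0.2,0]
    - [0,-0.2,0]
    - [0,0,0]
    - [0,0,0]
  turn:
    - [0,0,0]
    - [0,0,0]
    - [0,0,0]
    - [0,0,0]
    - [0,0,0]
    - [0,0,0]

```text
time_s: 47.43
position: [0.619, -0.0401, 0.0845]
tool_rot: [[0.997, -0.081, 0.002], [-0.081, -0.997, -0.005], [0.002, 0.005, -1.0]]
ft_force: [-2.8, -11.9, 6.1]
grip_width: 0.0132
gripper_force: 40.8
```

Request:
move_arm:
  jaw: [0,4,4,4,4,4,4,4,4,4,4]
  dp:
    - [0,-0.1,0]
    - [0,0,0]
    - [0,0,0]
    - [0,0,0]
    - [0,0,-2]
    - [0,0,-3.5]
    - [0,0,-4]
    - [-2,0,-4]
    - [-3.5,0,-1]
    - [-3.5,0,0]
    - [0,0,0]
  turn:
    - [0,0,0]
    - [0,0,0]
    - [0,0,0]
    - [0,0,0]
    - [0,0,0]
    - [0,0,0]
    - [0,0,0]
    - [0,0,0]
    - [0,0,0]
    - [0,0,0]
    - [0,0,0]

```text
time_s: 48.35
position: [0.5248, -0.0273, 0.2259]
tool_rot: [[0.997, -0.08, -0.003], [-0.08, -0.997, 0.001], [-0.003, -0.001, -1.0]]
ft_force: [1.7, 0.4, -0.0]
grip_width: 0.04
gripper_force: 0.0
```

```bash
python3 - <<'E'
from h import *
s,im,P=cloud('wrist','w9.png'); print(s['position'])
print('knob');comps(P,.1,.118,.57,.70,-.2,0.02,50)
print('handle');comps(P,.078,.097,.45,.6,-.1,.04)
comps(P,.092,.106,.57,.8,0.02,.25,200)
comps(P,.063,.082,.57,.8,0.02,.22,300)
print('scanner');comps(P,.02,.045,.33,.56,-.25,-.1,100)
E
```

```text
[ 0.52481303 -0.02734949  0.22588171]
knob
[326. 102.] 387 [619.5 -39.1] [14.1 13.1] -4.3 z 0.1081
handle
[256. 186.] 1494 [560.9  18.6] [78.3 12.5] -4.6 z 0.09
[187.  67.] 4182 [661.6  62.3] [79.9 38.7] -4.1 z 0.0993
[135.  40.] 1444 [687.5 103.4] [39.4 33.5] 86.0 z 0.0995
[88. 50.] 1268 [692.8 150.1] [39.8 33.1] 85.3 z 0.0994
[136.  98.] 2140 [645.8 106.8] [42.7 38.9] -4.9 z 0.0994
[ 88. 105.] 1767 [649.5 153.6] [40.6 39.2] -5.1 z 0.0995
[174.  82.] 4347 [667.1 111.8] [152.2 102.4] 85.5 z 0.0735
scanner
[448. 279.] 3040 [ 431.8 -159.1] [110.   46.6] 13.3 z 0.031
```

View pics/w9.png

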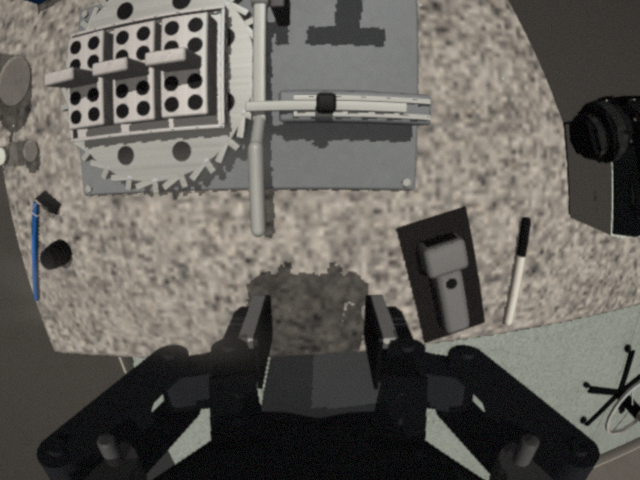

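The picture shows the three blocks upright in the returned tray at (85–185,70). The bolt lies across the pawl's arm with the knob at (326,102), and the scanner is on its mat at (448,280). Nothing is being touched, so I hand in.

```bash
python3 -c "
from rig import ticket
print(ticket.close_job())"
```

```text
the job is handed in; nothing more can be done
None
```

The job is done and handed in: all three blocks stand in the returned tray, the label was scanned for over 3 s, the scanner is back on its mat, the drum is at its stop, the pawl is down, and the lock is slid fully back over it.

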